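# Clear the check-weight feed and load the calibration cradle

## Robot

A 6-joint arm with a two-finger parallel gripper is mounted at the origin on the work surface. World frame = base frame: x ahead of the robot, y to its left, z up, the work surface at z = 0. Lengths are in mm, angles in rad, forces in N, time in s.
With the tool pointing down it reaches from about 250 to 775 mm from the base axis. Payload 8.9 kg.
Tool frame: the origin (TCP) lies midway between the tips of the shut fingers; the grasp point (between the pads) lies bot.pinch_z behind it (bot.pinch_z is the distance from the TCP to the grasp point, in mm); z points along the fingers, x is the direction in which the jaws open and shut, and the axes are right-handed (so a half turn about z gives the same grasp; the last joint's range is limited). The gripper opens to 85 mm and grips with 20 to 120 N. Pads are 22 mm wide; open, the fingers measure 114 mm over their backs; the gripper's body (76 mm by 85 mm) begins 54 mm behind the grasp point. The pads swing forward as they close: fully open they stand 13 mm farther back than shut.
Start: joints at [1.114, 0.291, -0.153, 1.127, 0, 1.431], TCP at [164.045, 498.711, 231.305] pointing down, gripper open.
Joint ranges: [-2.52, 2.52], [-0.91, 1.74], [-1.3, 1.37], [-1.96, 2.02], [-1.52, 1.47], [-3.14, 3.14]. Speed limits (rad/s): [2.22, 2.22, 2.79, 3.14, 3.14, 3.14].

## Interface

Orientations are given as [roll, pitch, yaw] about the fixed x, y, z axes, in that order (R = Rz(yaw) Ry(pitch) Rx(roll)).
In Python, from cell import sense, vision, hand_in, bot gives the robot as it stands.
- The arm moves only by the tool send_rows, never from a script. Its argument "targets" is a list of rows, each a list of 7 numbers: the turn, a rotation vector about the world's x, y, z in rad, then the shift along the world's x, y, z in cm, then the closure in counts, from 0 (fully open) to 255 (shut). In form: [[rx, ry, rz, x, y, z, claw], ...]. A call has exactly 8 rows; each row shifts and turns the commanded pose from where the row before left it; what a row does not reach is not made up. A row lasts 1/12 s, in which the tool goes at most 41.7 mm and 7.16 degrees, less where a joint would pass 70% of its speed; a pose out of reach is approached as far as the arm can. A call with a gripper value outside its range is refused whole. The fingers move at their own pace and stop on an object; "force" is the grip in N (left out, the last holds). Time passes only in rows, so rows that do not move let the fingers close, or fill a call up. It gives the time, the measured TCP pose, the force and the opening at its end, in the units of the state.
- sense(): the state, without advancing time (a new reading comes with each control period).
- vision.snapshot(name): name is "scene" or "top"; returns a dict with "img" (420x560x3 uint8, red, green, blue), "mtx" (3x3 intrinsics, pixels), "R" (3x3) and "t" (3): a world point X has camera coordinates R X + t. Camera axes: x right, y down, z forward; pixel columns grow to the right and rows downward; lengths in mm; the calibration is good to about 2 mm. A picture is of the moment at which its call begins. There is no depth.
- hand_in(): hands the job in, once; it reports no verdict.
The state is a dict: "clock": time; "qpos": joint angles; "qd": joint speeds; "joint_efforts": joint torques, N m; "tool_pos": TCP position; "tcp_rot": TCP orientation; "contact_force": force on the tool from outside, world axes, zero at the start; "wrist_torque": the same for the moment, N m; "opening": finger opening in mm.
Only numpy, scipy, OpenCV 4.12 (cv2) and the standard library are available. Lean on these libraries where they do the work, as an engineer would, in place of code of your own. Each camera call takes 0.05 s, during which the arm holds its last target.

## Task

The feed chute for the dyno's check weights is jammed by a weight that still has its pin through it: swing the wire guard up past its balance point so that it stays open by itself, then lift the pinned weight out and lay it flat on its side in the black tray, so that the others roll down. Then set every plain weight from the chute across the calibration cradle, each in a free saddle of its own beside any weight already there, and when they are all in place swing the guard shut again. Do not disturb the gauge, hand lamp, screwdriver or clear bin lying about, and let nothing fall off the bench.

Things in the scene. Friction and masses are not known exactly. Their poses are not given: they have to be found in the camera images.
- chute: Blue sloping feed chute, fixed, y from -300 to +140 mm, 130 mm wide. Origin on the bench under its throat; +y downhill, +x away from the robot. Two floor strips, 60 mm open gap between them, slope down 8 degrees to +y, 75 mm above the bench at y = 0. Side walls 16 mm above the strips, inner faces x = +-58 mm. Two throat posts 145 mm tall at x = +-72, y = 12 mm. Spools lie along x and roll down by themselves.
- chute_stop (a point): centre of a weight that rests against the stop at the chute's low end, 92 mm above the bench. The stop is two 22 mm wide lugs at the sides (x = +-47 mm), 44 mm above the strips, nothing in the middle.
- guard (a joint): angle of the hinged wire guard over the chute's throat, rad: 0 = shut, lying level 160 mm above the bench; grows as it swings up and away from the robot; balance point at 1.57; end stop at 1.9, where it stays by its own weight. Below 1.57 it falls shut. Swings freely, 0.25 kg; spans 132 mm along the chute.
- guard_grip (a point): middle of the guard's black grip bar: round, 12 mm diameter, 70 mm long, parallel to the hinge (along the chute's y), 155 mm from the hinge, 50 mm clear gap between it and the wire frame, so it can be pinched with a finger either side. 45 mm free below it when shut. The point turns with the guard: -x points from hinge to bar, y along the bar.
- guard_hinge (a point): middle of the guard's hinge axis (along the chute's y), 90 mm to the far side (+x) of the chute's middle, 160 mm above the bench.
- cradle: Bare aluminium cradle, fixed: 100 x 345 x 12 mm base, two upright rails along its y (8 mm thick, middles x = +-28 mm, 48 mm clear between). Teeth form five V saddles 66 mm apart, bottoms 85 mm above the bench, teeth 21 mm higher. A weight lies across both rails, axis along the cradle's x, waist in the V's, end discs outside the rails. Origin on the bench under its middle.
- saddle0 (a point): point where the centre of a weight lies when it rests in saddle 0 of the cradle (y = -132 mm in the cradle's frame, 97.5 mm above the bench).
- saddle1 (a point): point where the centre of a weight lies when it rests in saddle 1 of the cradle (y = -66 mm in the cradle's frame, 97.5 mm above the bench).
- saddle2 (a point): point where the centre of a weight lies when it rests in saddle 2 of the cradle (y = 0 mm in the cradle's frame, 97.5 mm above the bench).
- saddle3 (a point): point where the centre of a weight lies when it rests in saddle 3 of the cradle (y = 66 mm in the cradle's frame, 97.5 mm above the bench).
- saddle4 (a point): point where the centre of a weight lies when it rests in saddle 4 of the cradle (y = 132 mm in the cradle's frame, 97.5 mm above the bench).
- tray: Loose shallow black plastic tray, 112 x 210 mm outside (long side along its y), 24 mm high, 4 mm walls and about 5 mm floor, 0.9 kg, standing on the bench. Origin: middle of its underside.
- pinned: The jammed weight: steel spool with a 14 mm pin through it that sticks out 26 mm beyond each end disc (160 mm over all), about 0.6 kg. End discs 60 mm diameter, 14 mm thick; waist between them 24 mm diameter, 80 mm long, to be gripped across. Origin at its centre, x along its axis (y, z turn as it rolls). The pin ends rest against the throat posts.
- weight0: Steel check weight, a dumbbell-shaped spool 108 mm long, 0.5 kg: two end discs of 60 mm diameter, 14 mm thick; waist between them 24 mm diameter, 80 mm long, to be gripped across. Origin at its centre, x along its axis (y and z turn as it rolls). At the start it waits behind the jammed one in the chute.
- weight1: Steel check weight, a dumbbell-shaped spool 108 mm long, 0.5 kg: two end discs of 60 mm diameter, 14 mm thick; waist between them 24 mm diameter, 80 mm long, to be gripped across. Origin at its centre, x along its axis (y and z turn as it rolls). At the start it waits behind the jammed one in the chute.
- weight2: Steel check weight, a dumbbell-shaped spool 108 mm long, 0.5 kg: two end discs of 60 mm diameter, 14 mm thick; waist between them 24 mm diameter, 80 mm long, to be gripped across. Origin at its centre, x along its axis (y and z turn as it rolls). At the start it waits behind the jammed one in the chute.
- weight3: Steel check weight, a dumbbell-shaped spool 108 mm long, 0.5 kg: two end discs of 60 mm diameter, 14 mm thick; waist between them 24 mm diameter, 80 mm long, to be gripped across. Origin at its centre, x along its axis (y and z turn as it rolls). At the start it waits behind the jammed one in the chute; may be absent.
- set0: Steel check weight of the same size and shape as the others, already resting in saddle 1 of the cradle at the start; may be absent. Origin at its centre, x along its axis.
- set1: Steel check weight of the same size and shape as the others, already resting in saddle 3 of the cradle at the start; may be absent. Origin at its centre, x along its axis.
- gauge: bystander: black round dial gauge, 68 mm diameter, 45 mm tall, origin under its middle.
- lamp: bystander: orange hand lamp, 150 x 45 x 42 mm, origin under its middle.
- driver: bystander: screwdriver lying on the bench.
- parts_bin: bystander: clear plastic bin, 140 x 200 x 70 mm, origin under its middle.
Not all that is in view belongs to the job. What is shaped like the set1 but red or turquoise is not meant. Leave any turquoise look-alike of the weight1 alone.

How it is judged (in metres and radians):
On the way, in this order (a step that is already met when the one before it is completed fails the run):
1. the guard stands open past its balance point on its own (value of joint guard above 1.7 rad and contact force between anything else and guard below 0.1 N), for 0.3 s.
2. the pinned weight lies in the tray, released (x of pinned in the frame of tray between -0.04 and 0.04 m and y of pinned in the frame of tray between -0.055 and 0.055 m and z of pinned in the frame of tray between 0.02 and 0.045 m and angle between pinned's own x axis and vertical above 1.4 rad and linear speed of pinned below 0.03 m/s and contact force between the fingers and pinned below 0.1 N), for 0.3 s.
3. every plain weight rests in a saddle of the cradle, released, with the guard still open ((distance between weight0 and saddle0 below 0.016 m or distance between weight0 and saddle1 below 0.016 m or distance between weight0 and saddle2 below 0.016 m or distance between weight0 and saddle3 below 0.016 m or distance between weight0 and saddle4 below 0.016 m) and linear speed of each of weight0, weight1, weight2, weight3, set0, set1 below 0.03 m/s and contact force between the fingers and weight0 below 0.1 N and (distance between weight1 and saddle0 below 0.016 m or distance between weight1 and saddle1 below 0.016 m or distance between weight1 and saddle2 below 0.016 m or distance between weight1 and saddle3 below 0.016 m or distance between weight1 and saddle4 below 0.016 m) and contact force between the fingers and weight1 below 0.1 N and (distance between weight2 and saddle0 below 0.016 m or distance between weight2 and saddle1 below 0.016 m or distance between weight2 and saddle2 below 0.016 m or distance between weight2 and saddle3 below 0.016 m or distance between weight2 and saddle4 below 0.016 m) and contact force between the fingers and weight2 below 0.1 N and (distance between weight3 and saddle0 below 0.016 m or distance between weight3 and saddle1 below 0.016 m or distance between weight3 and saddle2 below 0.016 m or distance between weight3 and saddle3 below 0.016 m or distance between weight3 and saddle4 below 0.016 m) and contact force between the fingers and weight3 below 0.1 N and (distance between set0 and saddle0 below 0.016 m or distance between set0 and saddle1 below 0.016 m or distance between set0 and saddle2 below 0.016 m or distance between set0 and saddle3 below 0.016 m or distance between set0 and saddle4 below 0.016 m) and contact force between the fingers and set0 below 0.1 N and (distance between set1 and saddle0 below 0.016 m or distance between set1 and saddle1 below 0.016 m or distance between set1 and saddle2 below 0.016 m or distance between set1 and saddle3 below 0.016 m or distance between set1 and saddle4 below 0.016 m) and contact force between the fingers and set1 below 0.1 N and value of joint guard above 1.6 rad), for 0.3 s.
At the end, for the whole second after the job is handed in: every plain weight present rests in a saddle of the cradle (centre within 16 mm of the saddle point), the pinned weight lies flat in the tray, the guard is shut (below 0.06 rad), all at rest and released (all of step 2 and (distance between weight0 and saddle0 below 0.016 m or distance between weight0 and saddle1 below 0.016 m or distance between weight0 and saddle2 below 0.016 m or distance between weight0 and saddle3 below 0.016 m or distance between weight0 and saddle4 below 0.016 m) and linear speed of each of weight0, weight1, weight2, weight3, set0, set1 below 0.03 m/s and contact force between the fingers and weight0 below 0.1 N and (distance between weight1 and saddle0 below 0.016 m or distance between weight1 and saddle1 below 0.016 m or distance between weight1 and saddle2 below 0.016 m or distance between weight1 and saddle3 below 0.016 m or distance between weight1 and saddle4 below 0.016 m) and contact force between the fingers and weight1 below 0.1 N and (distance between weight2 and saddle0 below 0.016 m or distance between weight2 and saddle1 below 0.016 m or distance between weight2 and saddle2 below 0.016 m or distance between weight2 and saddle3 below 0.016 m or distance between weight2 and saddle4 below 0.016 m) and contact force between the fingers and weight2 below 0.1 N and (distance between weight3 and saddle0 below 0.016 m or distance between weight3 and saddle1 below 0.016 m or distance between weight3 and saddle2 below 0.016 m or distance between weight3 and saddle3 below 0.016 m or distance between weight3 and saddle4 below 0.016 m) and contact force between the fingers and weight3 below 0.1 N and (distance between set0 and saddle0 below 0.016 m or distance between set0 and saddle1 below 0.016 m or distance between set0 and saddle2 below 0.016 m or distance between set0 and saddle3 below 0.016 m or distance between set0 and saddle4 below 0.016 m) and contact force between the fingers and set0 below 0.1 N and (distance between set1 and saddle0 below 0.016 m or distance between set1 and saddle1 below 0.016 m or distance between set1 and saddle2 below 0.016 m or distance between set1 and saddle3 below 0.016 m or distance between set1 and saddle4 below 0.016 m) and contact force between the fingers and set1 below 0.1 N and value of joint guard below 0.06 rad and contact force between the fingers and guard below 0.1 N); the robot touches nothing.
It fails at once if the gauge is moved by more than 40 mm (distance of gauge from where it was at the start of the episode above 0.04 m).
It fails at once if the lamp is moved by more than 40 mm (distance of lamp from where it was at the start of the episode above 0.04 m).
It fails at once if the driver is moved by more than 40 mm (distance of driver from where it was at the start of the episode above 0.04 m).
It fails at once if the parts bin is moved by more than 40 mm (distance of parts_bin from where it was at the start of the episode above 0.04 m).
It fails at once if a weight falls off the bench (height (world z) of any of weight0, weight1, weight2, weight3, set0, set1, pinned below -0.1 m).
Of weight3, set0, set1 only 1 to 2 are there at a start; the rules pass over those that are not, and their reading is None.
At some moment in a run one of tray, pinned may be knocked a few centimetres aside while the robot is not near it.
It also fails if it takes over 192 s, if anything falls off the work surface, if the arm or the gripper's body presses on something with over 40 N, if the wrist force passes 120 N, or if a joint passes its speed limit or range.

## Working session

There is one attempt and no reset: what is moved stays moved. The work goes in short steps, Python scripts to look and compute and a tool call to move; the robot and the scene stay as the last step left them, time stands still between calls to the robot, and variables do not carry over. Pictures are saved under pics/ and viewed, and the job is handed in when it is done.

Besides the shell and the picture viewer there is one more tool, called after "Request:" by a JSON object that holds its "api" and its "payload". send_rows: Moves the arm, as the interface text tells. Its arguments: {"type":"object","properties":{"targets":{"type":"array","items":{"type":"array","items":{"type":"number"}}},"force":{"type":"number"}},"required":["targets"]}

```bash
ls -la; mkdir -p pics; python3 - <<'E'
from cell import sense, vision, bot
import cv2
print(sense()); print([a for a in dir(bot) if a[0]!='_'], bot.pinch_z)
for n in ("scene","top"):
    s=vision.snapshot(n); print(n,s["mtx"],s["R"],s["t"])
    cv2.imwrite(f"pics/{n}0.png",cv2.cvtColor(s["img"],cv2.COLOR_RGB2BGR))
E
```

```text
total 12
drwxr-xr-x  3 agent agent 4096 Dec  6 21:38 .
drwxr-xr-x 23 root  root  4096 Dec  6 21:38 ..
drwxr-xr-x  2 agent agent 4096 Dec  6 21:38 pics
{'clock': 0.0, 'qpos': array([ 1.11371270e+00,  2.91314977e-01, -1.54121270e-01,  1.12673894e+00,
       -2.62151414e-06,  1.43154900e+00]), 'qd': array([ 0.00210905,  0.00104373, -0.00037861,  0.00158225, -0.00032481,
       -0.00098637]), 'joint_efforts': array([-1.87057536e-03, -5.37145185e+01,  3.31370437e+01,  1.61069742e-02,
       -3.40562783e-04,  2.98155169e-05]), 'tool_pos': array([163.8365654 , 498.30131273, 230.71619281]), 'tcp_rot': array([-3.14140387e+00,  1.36587941e-03,  1.25296016e+00]), 'contact_force': array([-0.18513511, -0.59278293,  0.05438926]), 'wrist_torque': array([-0.02718218, -0.04475852,  0.03542778]), 'opening': 85.15104894573174}
['MotionError', 'pinch_z'] 18.700000000000003
scene [[538.06634632   0.         282.15519341]
 [  0.         538.06634632 204.01739128]
 [  0.           0.           1.        ]] [[ 0.86182397  0.50712597  0.0090934 ]
 [ 0.31874631 -0.52756641 -0.78744808]
 [-0.394538    0.68154012 -0.61631391]] [-516.6726471   -34.45335558 2101.41500953]
top [[538.22138032   0.         276.02504005]
 [  0.         538.22138032 210.84701276]
 [  0.           0.           1.        ]] [[-0.02874414 -0.99957941 -0.00384415]
 [-0.9788551   0.02892695 -0.2024992 ]
 [ 0.20252523 -0.0020578  -0.97927488]] [  92.94876277  542.28878908 1512.97891671]
```

View pics/scene0.png

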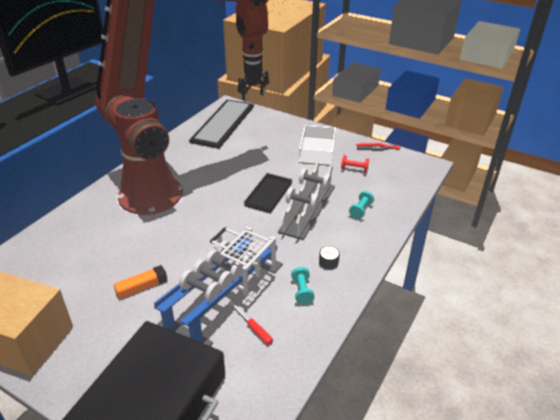

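View pics/top0.png

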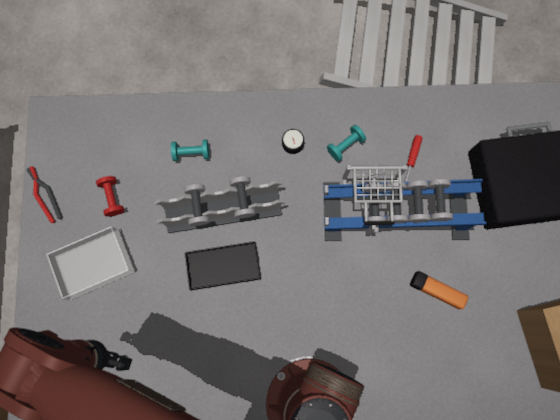

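```bash
cat > h.py <<'E'
import numpy as np, cv2
from cell import sense, vision, bot
def snap(n):
    s=vision.snapshot(n); return s
def save(s,name,x0,y0,x1,y1,k=4):
    im=cv2.cvtColor(s["img"],cv2.COLOR_RGB2BGR)[y0:y1,x0:x1]
    im=cv2.resize(im,None,fx=k,fy=k,interpolation=cv2.INTER_CUBIC)
    # ticks each 10 px
    for x in range((x0+9)//10*10,x1,10):
        cv2.line(im,((x-x0)*k,0),((x-x0)*k,8 if x%50 else 16),(0,255,255),1)
        if x%50==0: cv2.putText(im,str(x),((x-x0)*k+2,26),0,.45,(0,255,255),1)
    for y in range((y0+9)//10*10,y1,10):
        cv2.line(im,(0,(y-y0)*k),(8 if y%50 else 16,(y-y0)*k),(0,255,255),1)
        if y%50==0: cv2.putText(im,str(y),(18,(y-y0)*k+4),0,.45,(0,255,255),1)
    cv2.imwrite("pics/"+name+".png",im)
def ray(s,u,v,z):
    d=s["R"].T@np.linalg.inv(s["mtx"])@np.array([u,v,1.]); c=-s["R"].T@s["t"]
    return c+d*(z-c[2])/d[2]
def proj(s,X):
    p=s["mtx"]@(s["R"]@np.asarray(X,float)+s["t"]); return p[:2]/p[2]
def tri(pts):  # list of (s,u,v)
    A=[];b=[]
    for s,u,v in pts:
        d=s["R"].T@np.linalg.inv(s["mtx"])@np.array([u,v,1.]); d/=np.linalg.norm(d); c=-s["R"].T@s["t"]
        P=np.eye(3)-np.outer(d,d); A.append(P); b.append(P@c)
    return np.linalg.lstsq(np.vstack(A),np.hstack(b),rcond=None)[0]
E
python3 - <<'E'
from h import *
t=snap("top"); s=snap("scene")
save(t,"t_ch",310,140,500,260,4); save(t,"t_cr",150,130,300,300,3); save(s,"s_ch",150,210,320,350,4); save(s,"s_cr",230,110,390,250,4)
E
```

```text
(no output)
```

View pics/t_ch.png

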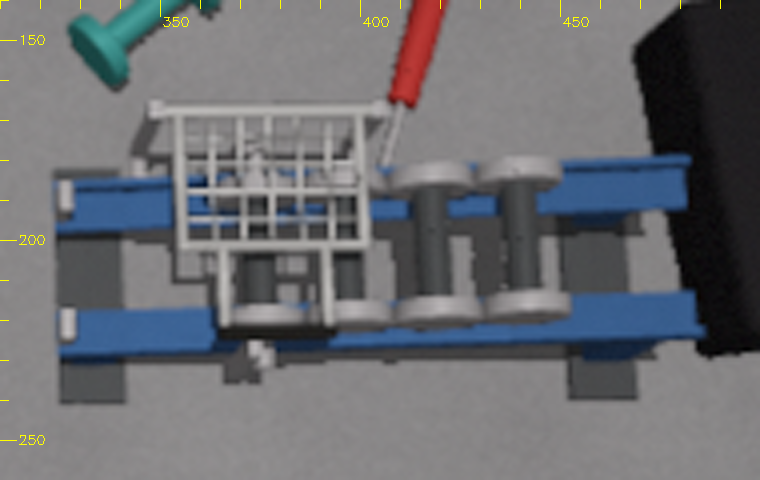

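View pics/t_cr.png

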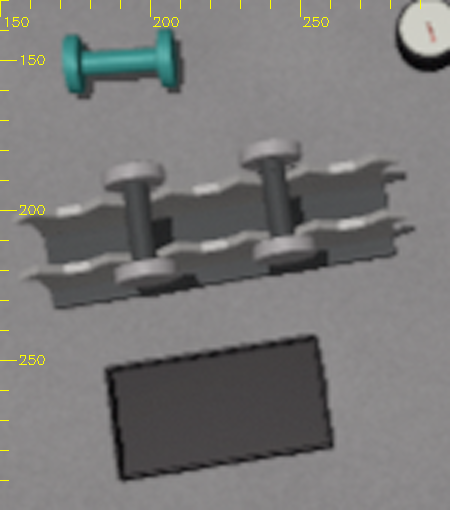

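View pics/s_ch.png

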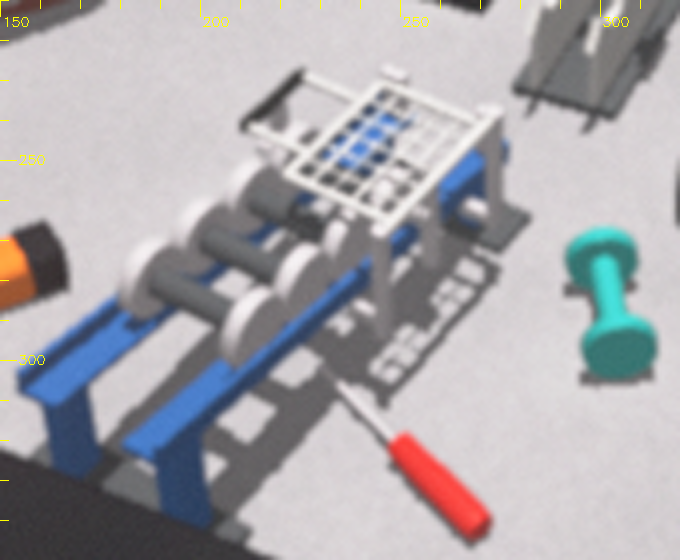

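View pics/s_cr.png

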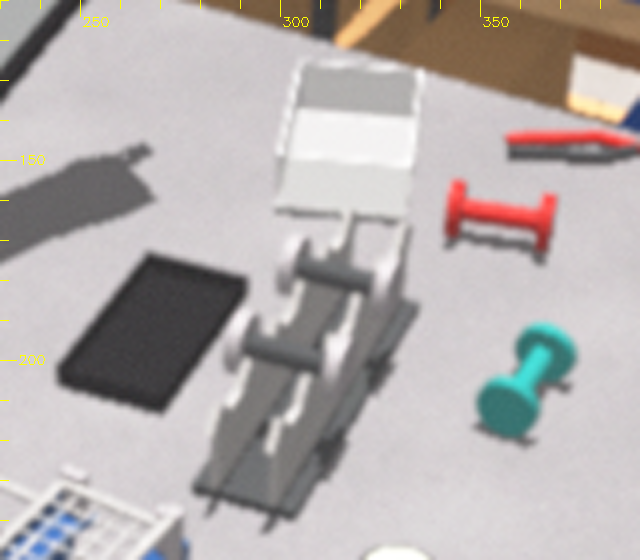

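```bash
python3 - <<'E'
from h import *
np.set_printoptions(precision=1,suppress=True)
t=snap("top"); s=snap("scene")
c=lambda x,y:(310+x/4,140+y/4)
for n,p,z in [("barR",(218,331),160),("barL",(337,331),160),("hinL",(155,107),160),("hinR",(383,107),160),
 ("railfar_lo",(55,183),71),("railfar_hi",(688,158),133),("railnear_lo",(62,353),71),("railnear_hi",(702,332),133),("stop far",(66,194),99),("stop near",(67,323),99),
 ("w a",(433,242),115),("w b",(522,238),120),("pinend",(258,343),105),("pinend2",(268,362),105),("foot_lo",(62,402),0),("foot_hi",(636,398),0)]:
    print(n,ray(t,*c(*p),z))
c2=lambda x,y:(150+x/4,210+y/4)
print("scene bar ends",ray(s,*c2(243,125),160),ray(s,*c2(303,73),160))
c3=lambda x,y:(150+x/3,130+y/3)
for n,p,z in [("tray",(110,370),24),("tray",(316,337),24),("tray",(331,447),24),("tray",(123,479),24),
  ("set L far",(134,172),128),("set L near",(145,270),128),("setR far",(270,150),128),("setR near",(283,246),128)]:
    print(n,ray(t,*c3(*p),z))
E
```

```text
barR [ 483.3 -160.7  160. ]
barL [ 480.9 -241.   160. ]
hinL [ 641.6 -127.   160. ]
hinR [ 636.9 -284.2  160. ]
railfar_lo [612.1 -63.9  71. ]
railfar_hi [ 601.3 -501.2  133. ]
railnear_lo [486.5 -63.1  71. ]
railnear_hi [ 477.6 -497.7  133. ]
stop far [596.7 -68.8  99. ]
stop near [503.1 -65.   99. ]
w a [ 550.4 -323.1  115. ]
w b [ 550.3 -384.2  120. ]
pinend [ 483.8 -197.5  105. ]
pinend2 [ 470.1 -203.6  105. ]
foot_lo [461.6 -68.    0. ]
foot_hi [ 452.  -495.9    0. ]
scene bar ends [ 479.2 -231.8  160. ] [ 483.3 -157.7  160. ]
tray [432.  342.3  24. ]
tray [458.6 140.6  24. ]
tray [351.  128.3  24. ]
tray [326.1 329.2  24. ]
set L far [603.9 303.4 128. ]
set L near [510.3 293.  128. ]
setR far [621.3 175.9 128. ]
setR near [529.1 165.3 128. ]
```

```bash
cat >> h.py <<'E'
def frame(ox,oy,yaw):
    c,s_=np.cos(yaw),np.sin(yaw)
    return lambda x,y,z: np.array([ox+c*x-s_*y, oy+s_*x+c*y, z])
def over(s,pts,name,x0,y0,x1,y1,k=4):
    save(s,name,x0,y0,x1,y1,k); im=cv2.imread("pics/"+name+".png")
    for P,col in pts:
        u=(proj(s,P)-[x0,y0])*k; cv2.drawMarker(im,tuple(int(a) for a in u),col,cv2.MARKER_CROSS,9,1)
    cv2.imwrite("pics/"+name+".png",im)
CH=frame(547.5,-203.,-0.0235)
E
python3 - <<'E'
from h import *
t=snap("top"); s=snap("scene")
st=lambda y:75-np.tan(np.radians(8))*y
r,g,b,m=(0,0,255),(0,255,0),(255,0,0),(255,0,255)
P=[(CH(-65,y,160),r) for y in(-35,0,35)]+[(CH(90,y,160),r) for y in(-66,0,66)]
P+=[(CH(x,12,145),m) for x in(-72,72)]+[(CH(x,12,80),m) for x in(-72,72)]
P+=[(CH(x,y,st(y)+16),g) for x in(-58,58,-65,65) for y in(-300,-150,140)]
P+=[(CH(x,135,st(135)+44),g) for x in(-47,47)]
over(t,P,"o_t",310,140,500,260); over(s,P,"o_s",150,210,320,350)
E
```

```text
(no output)
```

View pics/o_t.png

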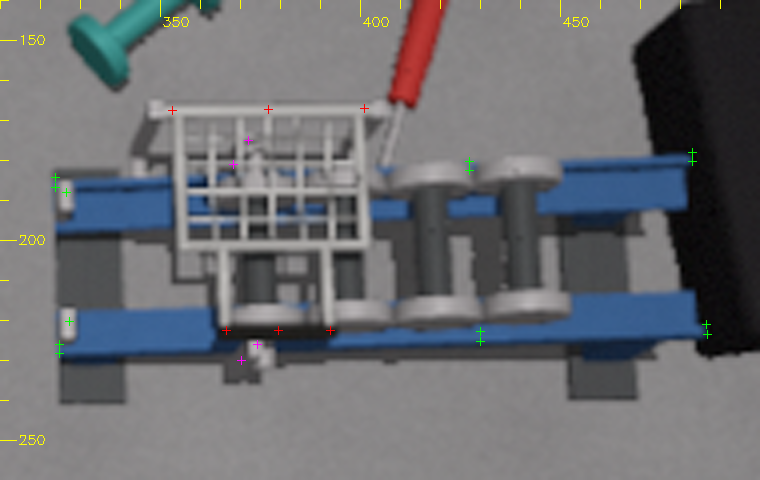

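View pics/o_s.png

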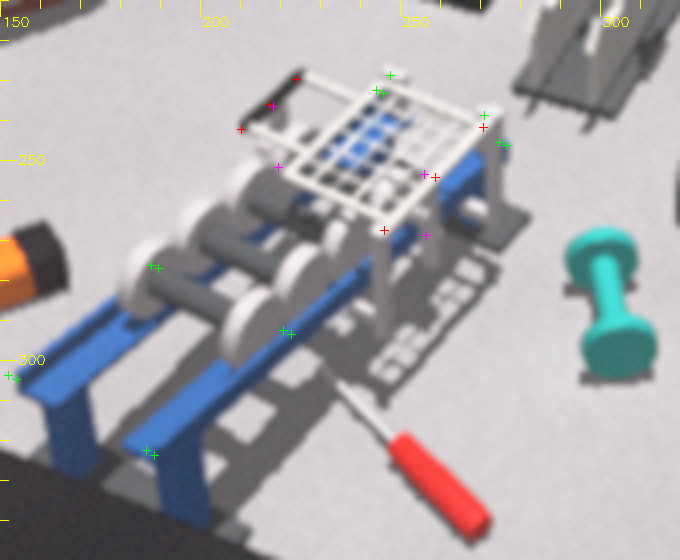

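Request:
{"api": "send_rows", "payload": {"targets": [[0, 0, -0.053, 1.325, -2.98, 0.1, 60], [0, 0, -0.053, 1.325, -2.98, 0.1, 135], [0, 0, -0.053, 1.325, -2.98, 0.1, 135], [0, 0, -0.053, 1.325, -2.98, 0.1, 135], [0, 0, -0.053, 1.325, -2.98, 0.1, 135], [0, 0, -0.053, 1.325, -2.98, 0.1, 135], [0, 0, -0.053, 1.325, -2.98, 0, 135], [0, 0, -0.053, 1.325, -2.98, 0, 135]], "force": 20}}

```text
clock: 1.07
tool_pos: [270.3, 259.0, 237.5]
tcp_rot: [3.141, -0.001, 0.827]
contact_force: [0.6, 0.6, 0.2]
opening: 40.0
```

Request:
{"api": "send_rows", "payload": {"targets": [[0, 0, -0.053, 1.325, -2.98, 0, 135], [0, 0, -0.053, 1.325, -2.98, 0, 135], [0, 0, -0.053, 1.325, -2.98, 0, 135], [0, 0, -0.053, 1.325, -2.98, 0, 135], [0, 0, -0.053, 1.325, -2.98, 0, 135], [0, 0, -0.053, 1.325, -2.98, 0, 135], [0, 0, -0.053, 1.325, -2.98, 0, 135], [0, 0, -0.053, 1.325, -2.98, 0, 135]]}}

```text
clock: 1.73
tool_pos: [376.4, 20.2, 237.5]
tcp_rot: [3.141, -0.001, 0.402]
contact_force: [1.7, 0.3, 0.4]
opening: 40.2
```

Request:
{"api": "send_rows", "payload": {"targets": [[0, 0, -0.053, 1.325, -2.98, 0, 135], [0, 0, -0.053, 1.325, -2.98, 0, 135], [0, 0, -0.053, 1.325, -2.98, 0, 135], [0, 0, -0.053, 1.325, -2.98, 0, 135], [0, 0, -0.053, 1.325, -2.98, 0, 135], [0, 0, -0.053, 1.325, -2.98, 0, 135], [0, 0, -0.053, 1.325, -2.98, 0, 135], [0, 0, -0.053, 1.325, -2.98, 0, 135]]}}

```text
clock: 2.4
tool_pos: [482.4, -218.1, 237.3]
tcp_rot: [-3.142, -0.0, -0.022]
contact_force: [1.1, 0.9, -0.2]
opening: 40.0
```

```bash
python3 - <<'E'
from h import *
t=snap("top"); s=snap("scene")
p=sense()["tool_pos"]; p2=p.copy(); p2[2]=142
P=[(p,(0,0,255)),(p2,(255,0,255))]
over(s,P,"a_s",150,150,330,300); over(t,P,"a_t",310,140,500,260)
E
```

```text
(no output)
```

View pics/a_s.png

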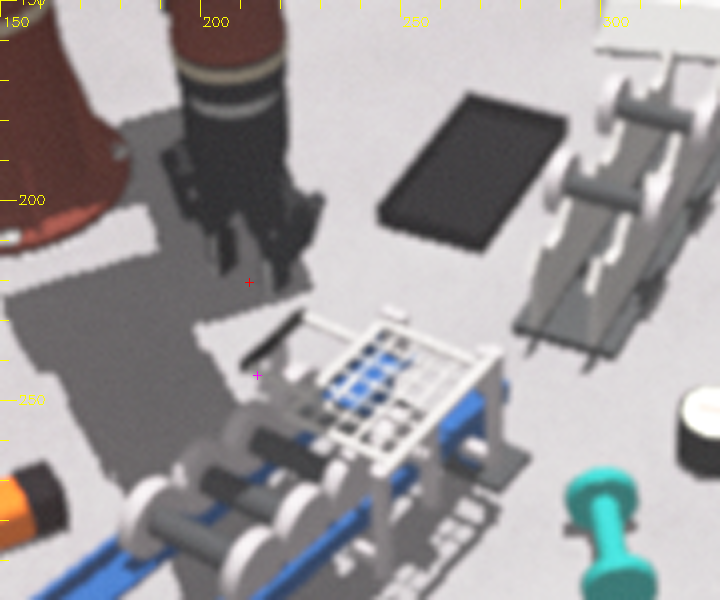

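View pics/a_t.png

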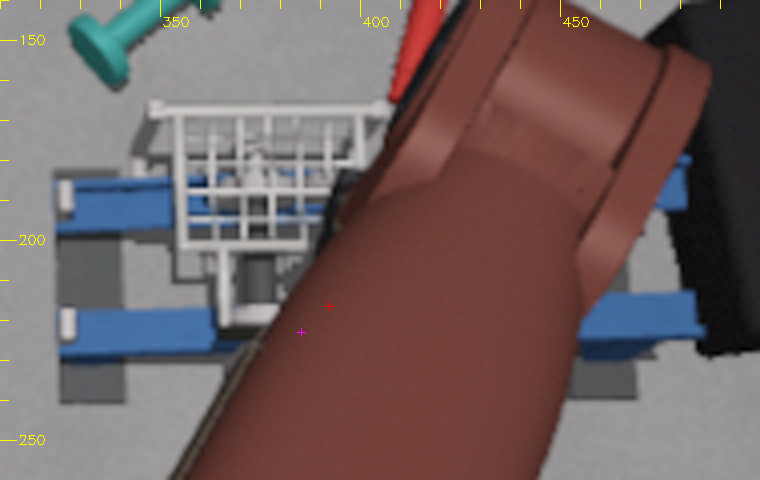

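Request:
{"api": "send_rows", "payload": {"targets": [[0, 0, 0, 0, 0, -1.2, 135], [0, 0, 0, 0, 0, -1.2, 135], [0, 0, 0, 0, 0.03, -1.2, 135], [0, 0, 0, 0, 0.03, -1.2, 135], [0, 0, 0, 0, 0.03, -1.2, 135], [0, 0, 0, 0, 0.03, -1.2, 135], [0, 0, 0, 0, 0, -1.2, 135], [0, 0, 0, 0, 0, -1.1, 135]]}}

```text
clock: 3.17
tool_pos: [481.8, -214.7, 141.7]
tcp_rot: [-3.141, 0.0, -0.018]
contact_force: [0.6, -0.4, -0.6]
opening: 40.1
```

Request:
{"api": "send_rows", "payload": {"targets": [[0, 0, 0, 0, 0, 0, 255], [0, 0, 0, 0, 0, 0, 255], [0, 0, 0, 0, 0, 0, 255], [0, 0, 0, 0, 0, 0, 255], [0, 0, 0, 0, 0, 0, 255], [0, 0, 0, 0, 0, 0, 255], [0, 0, 0, 0, 0, 0, 255], [0, 0, 0, 0, 0, 0, 255]], "force": 20}}

```text
clock: 3.83
tool_pos: [481.6, -215.0, 142.6]
tcp_rot: [-3.141, 0.001, -0.019]
contact_force: [-5.0, 3.0, 3.3]
opening: 10.9
```

```bash
python3 - <<'E'
import numpy as np
th=np.linspace(0,1.85,25); x=15.5*(1-np.cos(th)); z=15.5*np.sin(th)
for a,b in zip(np.diff(x),np.diff(z)): print(f"[0,0,0,{a:.2f},{-.0235*a:.2f},{b:.2f},255],",end=" ")
E
```

```text
[0,0,0,0.05,-0.00,1.19,255], [0,0,0,0.14,-0.00,1.19,255], [0,0,0,0.23,-0.01,1.17,255], [0,0,0,0.32,-0.01,1.15,255], [0,0,0,0.41,-0.01,1.12,255], [0,0,0,0.49,-0.01,1.09,255], [0,0,0,0.57,-0.01,1.05,255], [0,0,0,0.65,-0.02,1.00,255], [0,0,0,0.73,-0.02,0.95,255], [0,0,0,0.80,-0.02,0.89,255], [0,0,0,0.86,-0.02,0.82,255], [0,0,0,0.93,-0.02,0.76,255], [0,0,0,0.98,-0.02,0.68,255], [0,0,0,1.03,-0.02,0.60,255], [0,0,0,1.07,-0.03,0.52,255], [0,0,0,1.11,-0.03,0.44,255], [0,0,0,1.14,-0.03,0.35,255], [0,0,0,1.17,-0.03,0.26,255], [0,0,0,1.18,-0.03,0.17,255], [0,0,0,1.19,-0.03,0.08,255], [0,0,0,1.19,-0.03,-0.01,255], [0,0,0,1.19,-0.03,-0.10,255], [0,0,0,1.18,-0.03,-0.19,255], [0,0,0,1.16,-0.03,-0.28,255],
```

Request:
{"api": "send_rows", "payload": {"targets": [[0, 0, 0, 0.05, 0, 1.2, 255], [0, 0, 0, 0.14, 0, 1.2, 255], [0, 0, 0, 0.23, -0.01, 1.17, 255], [0, 0, 0, 0.32, -0.01, 1.15, 255], [0, 0, 0, 0.41, -0.01, 1.12, 255], [0, 0, 0, 0.49, -0.01, 1.09, 255], [0, 0, 0, 0.57, -0.01, 1.05, 255], [0, 0, 0, 0.65, -0.02, 1.0, 255]]}}

```text
clock: 4.5
tool_pos: [508.3, -215.6, 232.7]
tcp_rot: [-3.141, 0.005, -0.02]
contact_force: [-13.5, 2.0, 5.5]
opening: 11.4
```

Request:
{"api": "send_rows", "payload": {"targets": [[0, 0, 0, 0.73, -0.02, 0.95, 255], [0, 0, 0, 0.8, -0.02, 0.89, 255], [0, 0, 0, 0.86, -0.02, 0.82, 255], [0, 0, 0, 0.93, -0.02, 0.76, 255], [0, 0, 0, 0.98, -0.02, 0.68, 255], [0, 0, 0, 1.03, -0.02, 0.6, 255], [0, 0, 0, 1.07, -0.03, 0.52, 255], [0, 0, 0, 1.11, -0.03, 0.44, 255]]}}

```text
clock: 5.17
tool_pos: [586.2, -217.5, 291.2]
tcp_rot: [3.141, -0.002, -0.019]
contact_force: [-2.0, 3.7, 5.4]
opening: 11.1
```

Request:
{"api": "send_rows", "payload": {"targets": [[0, 0, 0, 1.14, -0.03, 0.35, 255], [0, 0, 0, 1.17, -0.03, 0.26, 255], [0, 0, 0, 1.18, -0.03, 0.17, 255], [0, 0, 0, 1.19, -0.03, 0.08, 255], [0, 0, 0, 1.19, -0.03, -0.01, 255], [0, 0, 0, 1.19, -0.03, -0.1, 255], [0, 0, 0, 1.18, -0.03, -0.19, 255], [0, 0, 0, 1.16, -0.03, -0.28, 255]]}}

```text
clock: 5.83
tool_pos: [680.9, -220.0, 292.4]
tcp_rot: [3.141, -0.002, -0.019]
contact_force: [-1.0, 1.6, 4.2]
opening: 11.3
```

Request:
{"api": "send_rows", "payload": {"targets": [[0, 0, 0, 0, 0, 0, 110], [0, 0, 0, 0, 0, 0, 90], [0, 0, 0, 0, 0, 0, 90], [0, 0, 0, 0, 0, 0, 90], [0, 0, 0, 0, 0, 0, 90], [0, 0, 0, 0, 0, 1.0, 90], [0, 0, 0, 0, 0, 2.0, 90], [0, 0, 0, 0, 0, 2.0, 90]]}}

```text
clock: 6.5
tool_pos: [679.0, -220.1, 342.2]
tcp_rot: [-3.141, 0.001, -0.019]
contact_force: [0.7, -0.6, -0.4]
opening: 55.4
```

Request:
{"api": "send_rows", "payload": {"targets": [[0, 0, 0, 0, 0, 2.0, 90], [0, 0, 0, -2, 0, 1, 90], [0, 0, 0, -3.5, 0, 0, 90], [0, 0, 0, -3.5, 0, 0, 90], [0, 0, 0, -3.5, 0, 0, 90], [0, 0, 0, -3.5, 0, 0, 90], [0, 0, 0, -3.5, 0, 0, 90], [0, 0, 0, 0, 0, 0, 90]]}}

```text
clock: 7.17
tool_pos: [482.9, -219.3, 372.6]
tcp_rot: [-3.141, 0.002, -0.021]
contact_force: [0.6, 0.3, 0.6]
opening: 55.4
```

```bash
python3 - <<'E'
from h import *
t=snap("top"); s=snap("scene")
print(sense()["tool_pos"],sense()["opening"])
save(s,"b_s",150,130,330,300); save(t,"b_t",310,100,500,260)
E
```

```text
[ 487.76839984 -220.41776658  372.94128552] 55.166638036107216
```

View pics/b_s.png

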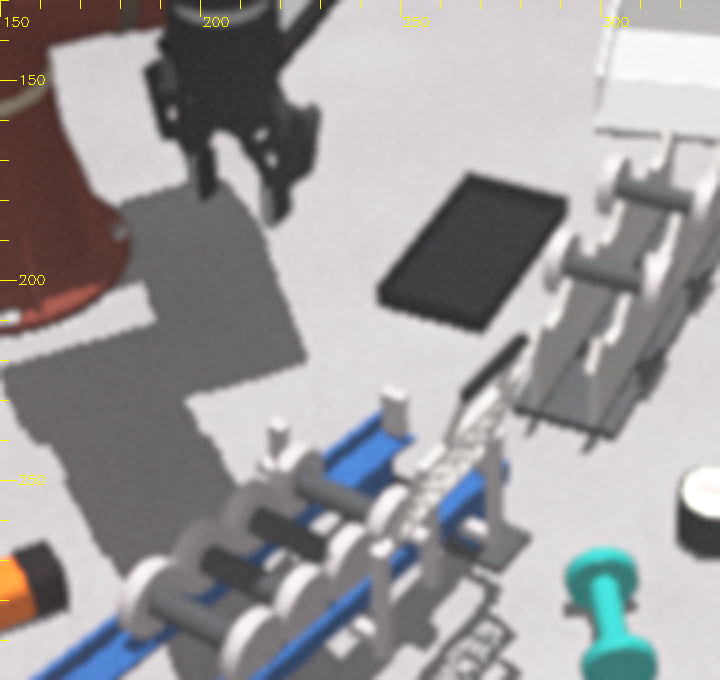

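View pics/b_t.png

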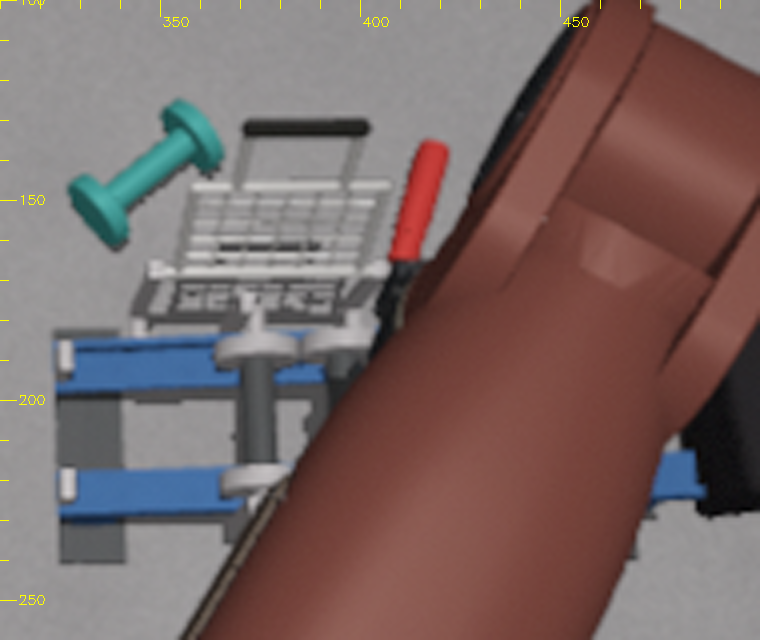

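```bash
python3 - <<'E'
from h import *
t=snap("top");s=snap("scene")
c=lambda x,y:(310+x/4,100+y/4)
print(ray(t,*c(257,415),117))
print(ray(t,*c(277,415),106),ray(t,*c(237,415),106))
print("chute mid", CH(0,0,0))
for y in (-5,0): print(y,proj(t,CH(0,y,117)),proj(s,CH(0,y,117)))
E
```

```text
[ 544.25722572 -198.62699963  117.        ]
[ 546.20534305 -214.81428374  106.        ] [ 547.04062082 -186.60007837  106.        ]
chute mid [ 547.5 -203.     0. ]
-5 [377.51521795 202.56577962] [234.08319905 254.75515377]
0 [375.7318082  202.57640275] [235.02650438 253.8182353 ]
```

```bash
python3 - <<'E'
from h import *
s=sense();print(s["qpos"],s["tool_pos"],s["tcp_rot"])
E
```

```text
[-5.59785122e-01  2.82806489e-01  2.01355238e-01  1.48768003e+00
  1.59578038e-04  1.03024033e+00] [ 489.54075266 -220.67883828  372.29382426] [ 3.14087262e+00 -1.50977196e-03 -1.92284466e-02]
```

Request:
{"api": "send_rows", "payload": {"targets": [[0, 0, 0.098, 0.72, 0.27, -1.2, 110], [0, 0, 0.098, 0.72, 0.27, -1.2, 120], [0, 0, 0.098, 0.72, 0.27, -1.2, 120], [0, 0, 0.098, 0.72, 0.27, -1.2, 120], [0, 0, 0.098, 0.72, 0.27, -1.2, 120], [0, 0, 0.098, 0.72, 0.27, -1.2, 120], [0, 0, 0.098, 0.72, 0.27, -1.2, 120], [0, 0, 0.098, 0.72, 0.27, -1.2, 120]]}}

```text
clock: 8.03
tool_pos: [548.1, -198.6, 274.6]
tcp_rot: [-3.141, -0.0, 0.771]
contact_force: [-0.5, -0.3, -0.3]
opening: 44.8
```

Request:
{"api": "send_rows", "payload": {"targets": [[0, 0, 0.098, 0, 0, -1.2, 120], [0, 0, 0.098, 0, 0, -1.2, 120], [0, 0, 0.098, 0, 0, -1.2, 120], [0, 0, 0.098, 0, 0, -1.2, 120], [0, 0, 0.098, 0, 0, -1.2, 120], [0, 0, 0.098, 0, 0, -1.2, 120], [0, 0, 0.098, 0, 0, -1.2, 120], [0, 0, 0.098, 0, 0, -1.2, 120]]}}

```text
clock: 8.7
tool_pos: [547.8, -198.7, 178.5]
tcp_rot: [-3.142, -0.0, 1.555]
contact_force: [-0.1, -0.2, 0.2]
opening: 45.2
```

```bash
python3 - <<'E'
from h import *
t=snap("top"); s=snap("scene")
q=sense();print(q["tool_pos"],q["tcp_rot"],q["opening"],q["qpos"])
save(s,"c_s",150,170,330,320); save(t,"c_t",310,100,500,260)
E
```

```text
[ 546.54300923 -198.1503978   177.42198651] [-3.13865479e+00 -1.56035575e-03  1.55143541e+00] 45.74282393458323 [-4.73604496e-01  4.33244495e-01 -8.71694930e-02  1.05370694e+00
  1.13036782e-04 -4.54246063e-01]
```

View pics/c_s.png

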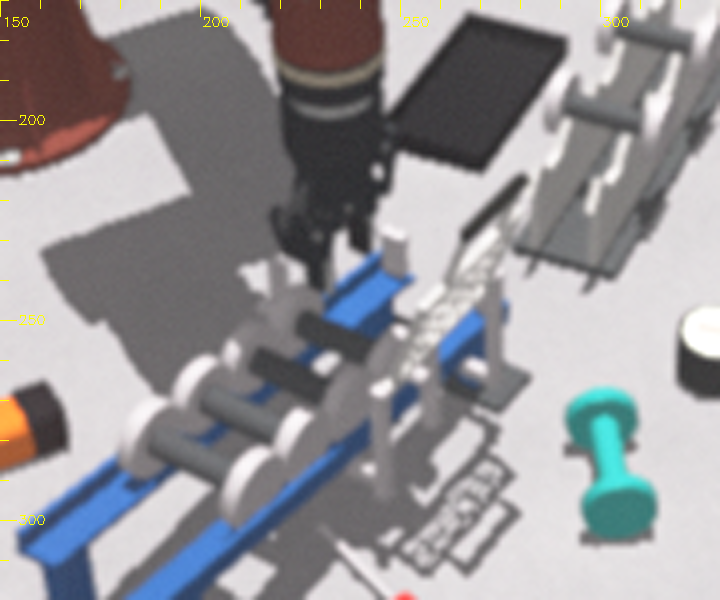

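View pics/c_t.png

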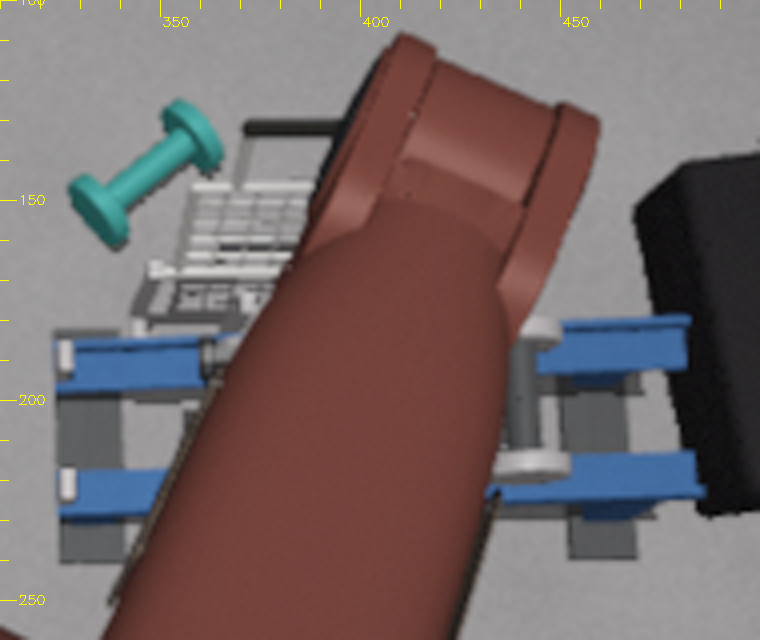

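Request:
{"api": "send_rows", "payload": {"targets": [[0, 0, 0, 0.05, -0.1, -1.2, 120], [0, 0, 0, 0, 0, -1.2, 120], [0, 0, 0, 0, 0, -1.2, 120], [0, 0, 0, 0, 0, -1.2, 120], [0, 0, 0, 0, 0, -1.2, 120], [0, 0, 0, 0, 0, -1.1, 120], [0, 0, 0, 0, 0, -1.1, 120], [0, 0, 0, 0, 0, -1.0, 120]]}}

```text
clock: 9.47
tool_pos: [547.5, -199.8, 87.0]
tcp_rot: [3.141, 0.0, 1.548]
contact_force: [0.2, 0.0, 0.5]
opening: 45.1
```

Request:
{"api": "send_rows", "payload": {"targets": [[0, 0, 0, 0, 0, 0, 200], [0, 0, 0, 0, 0, 0, 255], [0, 0, 0, 0, 0, 0, 255], [0, 0, 0, 0, 0, 0, 255], [0, 0, 0, 0, 0, 0, 255], [0, 0, 0, 0, 0, 0, 255], [0, 0, 0, 0, 0, 0, 255], [0, 0, 0, 0, 0, 0, 255]], "force": 60}}

```text
clock: 10.13
tool_pos: [546.7, -200.2, 87.5]
tcp_rot: [-3.141, 0.001, 1.548]
contact_force: [-1.1, -5.1, -12.4]
opening: 21.9
```

Request:
{"api": "send_rows", "payload": {"targets": [[0, 0, 0, 0, 0.05, 0.8, 255], [0, 0, 0, 0, 0.05, 1.4, 255], [0, 0, 0, 0, 0, 2.2, 255], [0, 0, 0, 0, 0, 2.4, 255], [0, 0, 0, 0, 0, 2.4, 255], [0, 0, 0, 0, 0, 2.4, 255], [0, 0, 0, 0, 0, 2.4, 255], [0, 0, 0, 0, 0, 2.0, 255]]}}

```text
clock: 10.8
tool_pos: [547.1, -198.2, 249.7]
tcp_rot: [3.14, -0.001, 1.549]
contact_force: [0.8, -0.6, -7.3]
opening: 22.1
```

```bash
python3 - <<'E'
from h import *
t=snap("top"); s=snap("scene")
q=sense();print(q["tool_pos"],q["tcp_rot"],q["opening"],q["contact_force"])
save(s,"d_s",150,130,350,320); save(t,"d_t",150,130,300,300,3)
E
```

```text
[ 548.70472172 -199.04967051  251.22899609] [3.13592266e+00 1.76848904e-03 1.54941992e+00] 22.26808527731113 [ 0.84656271 -0.28610199 -6.99264695]
```

View pics/d_s.png

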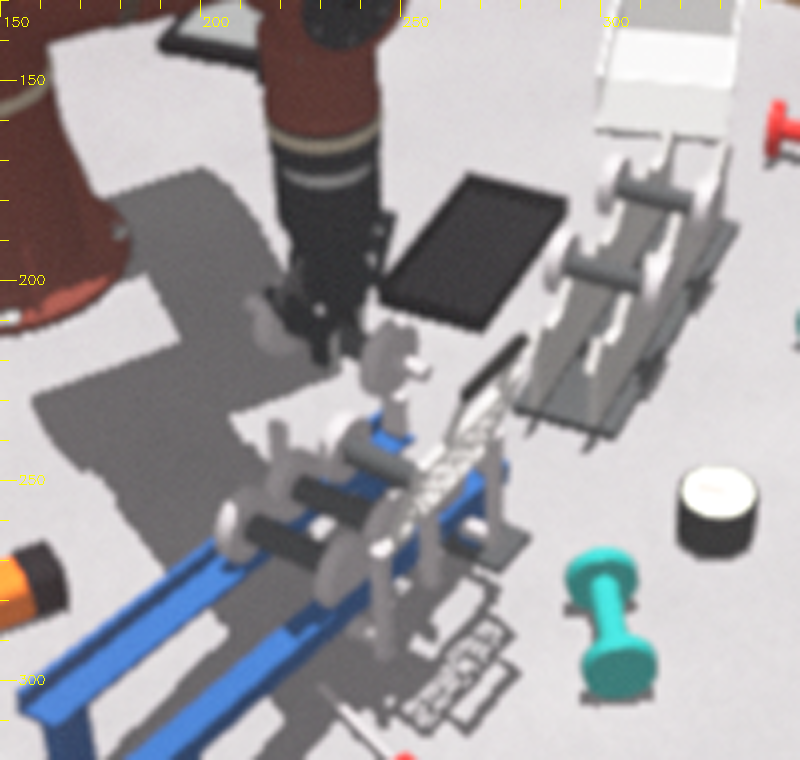

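View pics/d_t.png

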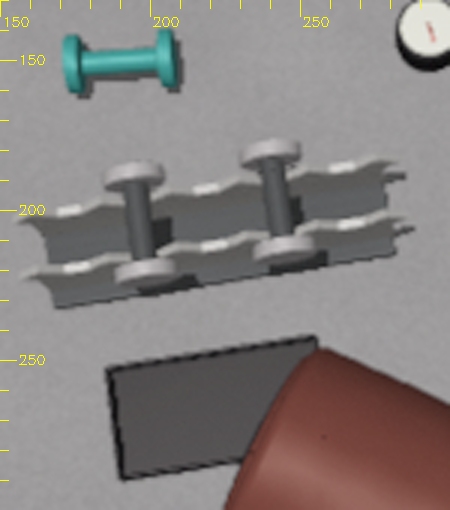

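Request:
{"api": "send_rows", "payload": {"targets": [[0, 0, -0.04, -0.5, 1.4, 0, 255], [0, 0, -0.088, -1.0, 2.7, 0, 255], [0, 0, -0.088, -1.0, 2.7, 0, 255], [0, 0, -0.088, -1.0, 2.7, 0, 255], [0, 0, -0.088, -1.0, 2.7, 0, 255], [0, 0, -0.088, -1.0, 2.7, 0, 255], [0, 0, -0.088, -1.0, 2.7, 0, 255], [0, 0, -0.088, -1.0, 2.7, 0, 255]]}}

```text
clock: 11.57
tool_pos: [470.4, 5.8, 246.2]
tcp_rot: [-3.14, 0.0, 0.889]
contact_force: [0.2, 0.5, -6.7]
opening: 22.0
```

Request:
{"api": "send_rows", "payload": {"targets": [[0, 0, -0.088, -1.0, 2.7, 0, 255], [0, 0, -0.088, -1.0, 2.7, 0, 255], [0, 0, -0.088, -1.0, 2.7, -0.5, 255], [0, 0, -0.088, -1.0, 2.7, -0.5, 255], [0, 0, -0.088, -1.0, 2.7, -1, 255], [0, 0, -0.088, -1.0, 2.7, -1, 255], [0, 0, -0.088, -1.0, 2.7, -1, 255], [0, 0, -0.088, -1.0, 2.7, -1, 255]]}}

```text
clock: 12.23
tool_pos: [390.2, 221.4, 196.1]
tcp_rot: [-3.141, 0.002, 0.185]
contact_force: [1.5, -0.0, -7.2]
opening: 22.4
```

Request:
{"api": "send_rows", "payload": {"targets": [[0, 0, -0.04, -0.2, 1.0, -1, 255], [0, 0, -0.02, 0, 0.5, -1, 255], [0, 0, 0, 0, 0, -1.5, 255], [0, 0, 0, 0, 0, -1.5, 255], [0, 0, 0, 0, 0, -1, 255], [0, 0, 0, 0, 0, -1, 255], [0, 0, 0, 0, 0, 0, 255], [0, 0, 0, 0, 0, 0, 255]]}}

```text
clock: 12.9
tool_pos: [388.7, 234.9, 126.7]
tcp_rot: [3.141, 0.003, 0.129]
contact_force: [0.2, 0.8, -7.9]
opening: 21.9
```

```bash
python3 - <<'E'
from h import *
t=snap("top"); s=snap("scene")
q=sense();print(q["clock"],q["tool_pos"],q["tcp_rot"],q["opening"],q["contact_force"])
save(s,"e_s",200,130,350,280); save(t,"e_t",170,130,490,300,2)
E
```

```text
13.0 [389.89536729 235.32205106 127.87124549] [-3.14132769e+00  2.16728410e-05  1.29092152e-01] 22.64864237400109 [ 0.56099881  0.17229197 -7.40757138]
```

View pics/e_s.png

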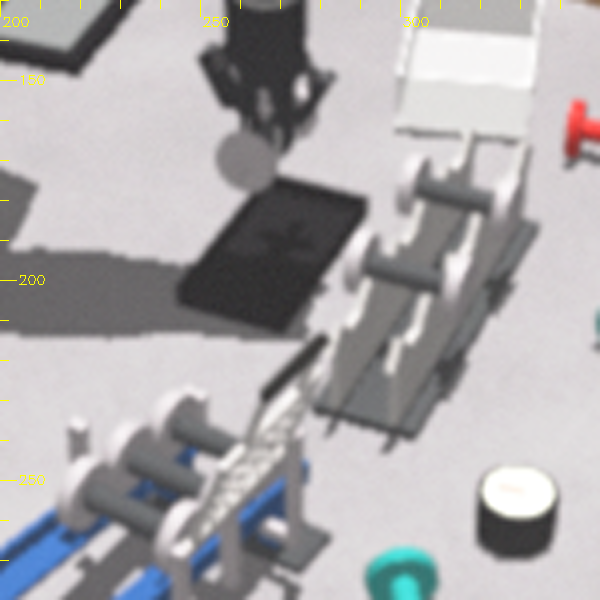

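View pics/e_t.png

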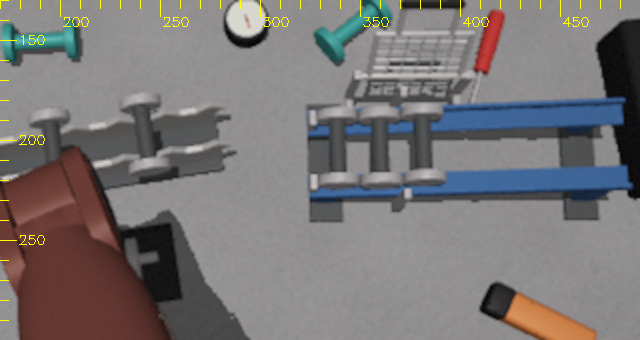

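Request:
{"api": "send_rows", "payload": {"targets": [[0, 0, 0, 0.1, 0, -1.6, 255], [0, 0, 0, 0.1, 0, -1.6, 255], [0, 0, 0, 0, 0, -1.6, 255], [0, 0, 0, 0, 0, -1.6, 255], [0, 0, 0, 0, 0, -1.6, 255], [0, 0, 0, 0, 0, -1.2, 255], [0, 0, 0, 0, 0, -0.8, 255], [0, 0, 0, 0, 0, -0.5, 255]]}}

```text
clock: 13.67
tool_pos: [392.1, 235.3, 22.4]
tcp_rot: [-3.142, -0.0, 0.129]
contact_force: [-0.6, -0.5, -7.3]
opening: 22.7
```

Request:
{"api": "send_rows", "payload": {"targets": [[0, 0, 0, 0, 0, -0.1, 255], [0, 0, 0, 0, 0, -0.1, 255], [0, 0, 0, 0, 0, -0.1, 255], [0, 0, 0, 0, 0, 0, 255], [0, 0, 0, 0, 0, 0, 255], [0, 0, 0, 0, 0, 0, 255], [0, 0, 0, 0, 0, 0, 255], [0, 0, 0, 0, 0, 0, 255]]}}

```text
clock: 14.33
tool_pos: [392.1, 235.3, 19.9]
tcp_rot: [-3.142, -0.0, 0.129]
contact_force: [0.0, 0.3, -6.4]
opening: 22.3
```

Request:
{"api": "send_rows", "payload": {"targets": [[0, 0, 0, 0, 0, -0.1, 255], [0, 0, 0, 0, 0, -0.1, 255], [0, 0, 0, 0, 0, -0.1, 255], [0, 0, 0, 0, 0, 0, 255], [0, 0, 0, 0, 0, 0, 255], [0, 0, 0, 0, 0, 0, 255], [0, 0, 0, 0, 0, 0, 255], [0, 0, 0, 0, 0, 0, 255]]}}

```text
clock: 15.0
tool_pos: [392.0, 235.2, 16.8]
tcp_rot: [-3.142, -0.0, 0.129]
contact_force: [-0.5, -0.1, -7.7]
opening: 22.1
```

Request:
{"api": "send_rows", "payload": {"targets": [[0, 0, 0, 0, 0, -0.1, 255], [0, 0, 0, 0, 0, -0.1, 255], [0, 0, 0, 0, 0, -0.1, 255], [0, 0, 0, 0, 0, 0, 255], [0, 0, 0, 0, 0, 0, 255], [0, 0, 0, 0, 0, 0, 255], [0, 0, 0, 0, 0, 0, 255], [0, 0, 0, 0, 0, 0, 255]]}}

```text
clock: 15.67
tool_pos: [392.5, 235.3, 15.8]
tcp_rot: [-3.141, -0.002, 0.129]
contact_force: [-8.5, -3.9, 32.5]
opening: 21.9
```

Request:
{"api": "send_rows", "payload": {"targets": [[0, 0, 0, 0, 0, 0.1, 255], [0, 0, 0, 0, 0, 0.05, 255], [0, 0, 0, 0, 0, 0, 180], [0, 0, 0, 0, 0, 0, 140], [0, 0, 0, 0, 0, 0, 120], [0, 0, 0, 0, 0, 0, 120], [0, 0, 0, 0, 0, 0, 120], [0, 0, 0, 0, 0, 0, 120]]}}

```text
clock: 16.33
tool_pos: [392.0, 235.2, 15.2]
tcp_rot: [3.142, 0.0, 0.129]
contact_force: [-0.2, -0.4, -0.4]
opening: 45.4
```

Request:
{"api": "send_rows", "payload": {"targets": [[0, 0, 0, 0, 0, 1, 120], [0, 0, 0, 0, 0, 2, 120], [0, 0, 0, 0, 0, 3, 120], [0, 0, 0, 0, 0, 4, 120], [0, 0, 0, 0, 0, 4, 120], [0, 0, 0, 0, 0, 3, 120], [0, 0, 0, 0, -2, 2, 120], [0, 0, 0, 0.5, -4, 0, 120]]}}

```text
clock: 17.0
tool_pos: [399.1, 177.5, 209.4]
tcp_rot: [-3.14, -0.007, 0.133]
contact_force: [2.0, -0.6, -0.8]
opening: 45.1
```

Request:
{"api": "send_rows", "payload": {"targets": [[0, 0, 0.09, 1, -3.9, 0, 120], [0, 0, 0.09, 1, -3.9, 0, 120], [0, 0, 0.09, 1, -3.9, 0, 120], [0, 0, 0.09, 1, -3.9, 0, 120], [0, 0, 0.09, 1, -3.0, 0, 120], [0, 0, 0.09, 1, -2.0, 0, 120], [0, 0, 0.09, 0, 0, 0, 120], [0, 0, 0.09, 0, 0, 0, 120]]}}

```text
clock: 17.67
tool_pos: [457.3, -31.8, 205.0]
tcp_rot: [-3.141, 0.0, 0.85]
contact_force: [-0.3, 0.5, -0.6]
opening: 45.2
```

```bash
python3 - <<'E'
from h import *
t=snap("top"); s=snap("scene")
q=sense();print(q["clock"],q["tool_pos"],q["tcp_rot"],q["opening"],q["contact_force"],q["qpos"])
save(s,"f_s",180,110,350,280); save(t,"f_t",150,130,350,300,4)
E
```

```text
17.7667 [456.81338809 -30.66346423 205.06259446] [-3.14122094e+00  1.59742657e-04  8.48522020e-01] 45.23403166460815 [-0.72174939 -0.00676806 -0.64972881] [-2.26956113e-01  1.82216256e-01 -3.68632022e-01  1.02035101e+00
  3.61349873e-05  4.95318217e-01]
```

View pics/f_s.png

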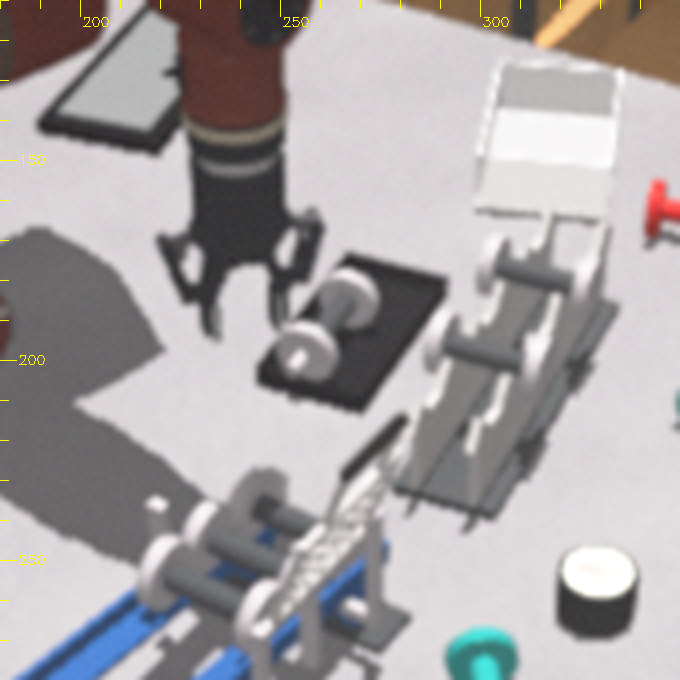

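View pics/f_t.png

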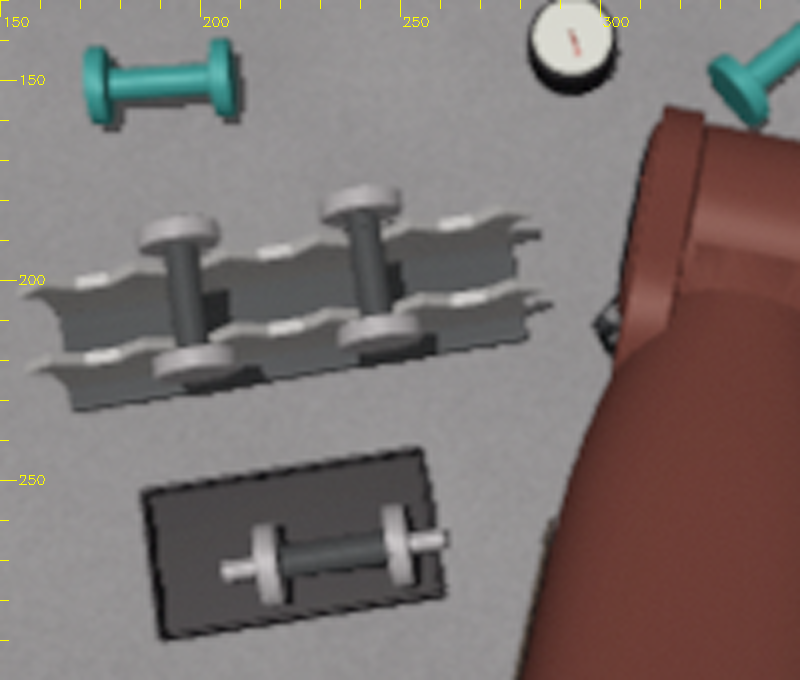

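```bash
python3 - <<'E'
from h import *
t=snap("top"); s=snap("scene")
c=lambda x,y:(150+x/4,130+y/4)
cs=[ray(t,*c(*p),24) for p in ((145,491),(421,450),(444,597),(163,638))]
m=np.mean(cs,axis=0); yaxis=(cs[0]+cs[3]-cs[1]-cs[2])[:2]; yaxis/=np.linalg.norm(yaxis); xa=np.array([yaxis[1],-yaxis[0]])
print(m,yaxis, [np.linalg.norm(cs[i]-cs[i-1]) for i in range(4)])
# discs: top tops z=65 ; pins ends z 35
for n,p,z in [("disc L",(268,563),35),("disc R",(398,545),35),("pinL",(222,571),35),("pinR",(446,539),35),("waist",(334,553),47)]:
    X=ray(t,*c(*p),z); d=X[:2]-m[:2]; print(n,X,"tray:",d@xa,d@yaxis)
E
```

```text
[392.20055844 235.17211057  24.        ] [-0.11714929  0.99311432] [np.float64(107.99518603743176), np.float64(204.1608965942605), np.float64(108.90077820357381), np.float64(204.93326438079484)]
disc L [377.4612665  252.56201045  35.        ] tray: -12.600587344204252 18.996856147442397
disc R [387.72049782 158.46458725  35.        ] tray: -13.435444479545467 -75.65450355488882
pinL [372.66384737 285.79488293  35.        ] tray: -13.471765437309646 52.56291179832508
pinR [391.04848689 123.66227018  35.        ] tray: -14.20743773697561 -110.60705441221045
waist [382.08403595 203.85637305  47.        ] tray: -13.715479825124843 -29.914963759145742
```

```bash
python3 - <<'E'
from h import *
np.set_printoptions(precision=1,suppress=True)
t=snap("top"); s=snap("scene")
im=cv2.imread("pics/e_t.png"); cv2.imwrite("pics/e_t2.png",cv2.resize(im[80:230,280:480],None,fx=4,fy=4,interpolation=cv2.INTER_CUBIC))
for u,z in((338.5,104),(359.5,112),(380.5,120)): print(ray(t,u,202,z))
# cradle overlay
CR=frame(568,234,0.112)
P=[]
for x in(-28,28):
    for i in range(5): P.append((CR(x,-132+66*i,85),(0,0,255)))
    for i in range(6): P.append((CR(x,-165+66*i,106),(0,255,0)))
for x in(-50,50):
    for y in(-172.5,172.5): P.append((CR(x,y,12),(255,0,0)))
over(t,P,"g_t",150,150,300,250,5); over(s,P,"g_s",260,150,350,260,6)
E
```

```text
[ 555.1 -100.3  104. ]
[ 551.6 -158.4  112. ]
[ 548.1 -215.9  120. ]
```

View pics/e_t2.png

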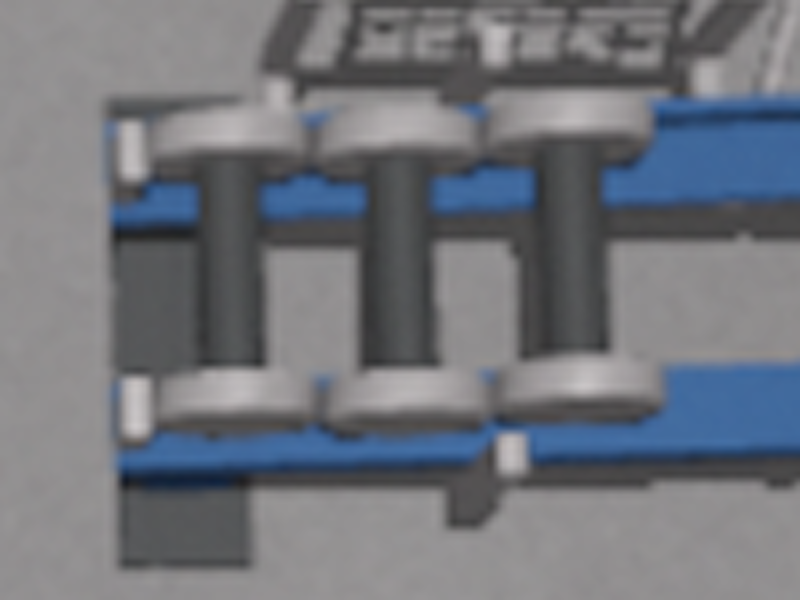

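View pics/g_t.png

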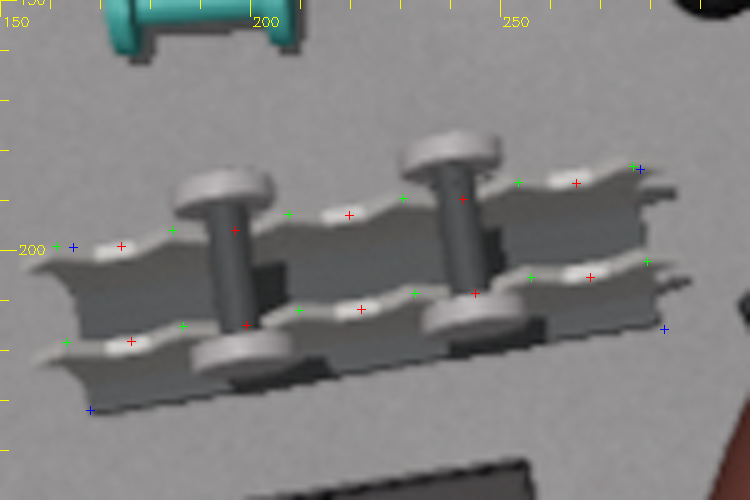

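View pics/g_s.png

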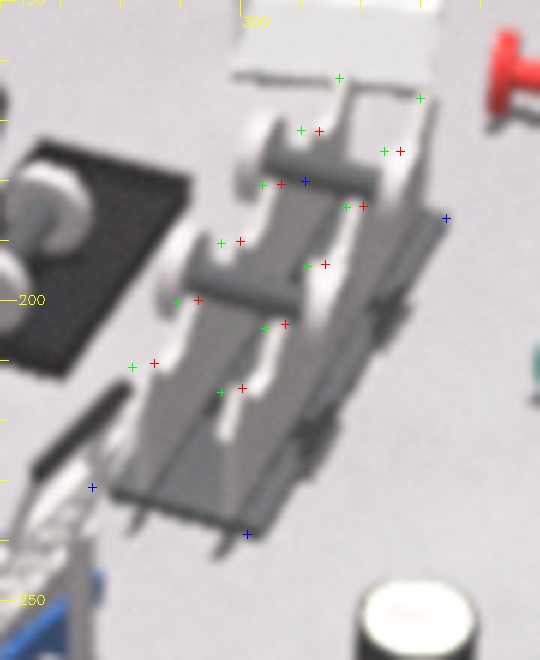

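```bash
cat >> h.py <<'E'
def spool(F,y,z,col):
    P=[]
    for x in(-54,-40,40,54):
        for a in np.linspace(0,2*np.pi,40,endpoint=False):
            P.append((F(x,y+30*np.cos(a),z+30*np.sin(a)),col))
    for x in(-39,39):
        for a in np.linspace(0,2*np.pi,16,endpoint=False):
            P.append((F(x,y+12*np.cos(a),z+12*np.sin(a)),col))
    return P
def over2(s,pts,name,x0,y0,x1,y1,k):
    save(s,name,x0,y0,x1,y1,k); im=cv2.imread("pics/"+name+".png")
    for P,col in pts:
        u=(proj(s,P)-[x0,y0]+.5)*k-.5; cv2.circle(im,tuple(int(round(a)) for a in u),1,col,-1)
    cv2.imwrite("pics/"+name+".png",im)
E
python3 - <<'E'
from h import *
t=snap("top"); s=snap("scene")
CR=frame(568,234,0.112)
P=spool(CR,-66,97.5,(0,0,255))+spool(CR,66,97.5,(0,255,0))
over2(t,P,"g2_t",170,170,270,230,8); over2(s,P,"g2_s",275,160,345,220,8)
E
```

```text
(no output)
```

View pics/g2_t.png

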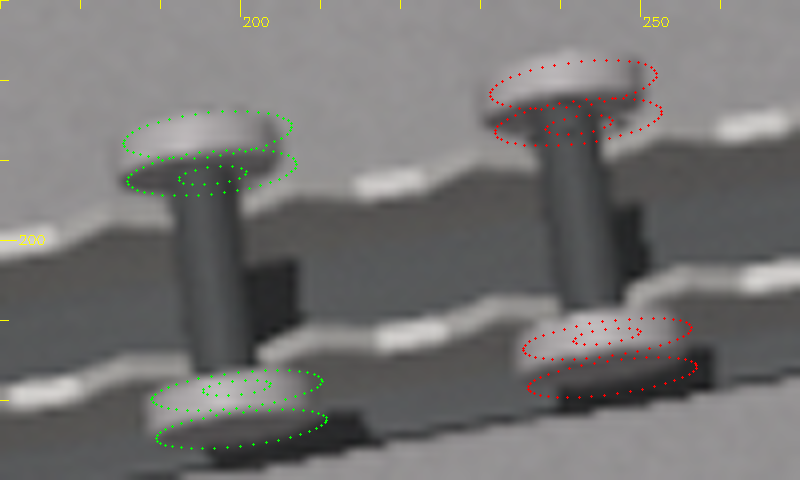

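View pics/g2_s.png

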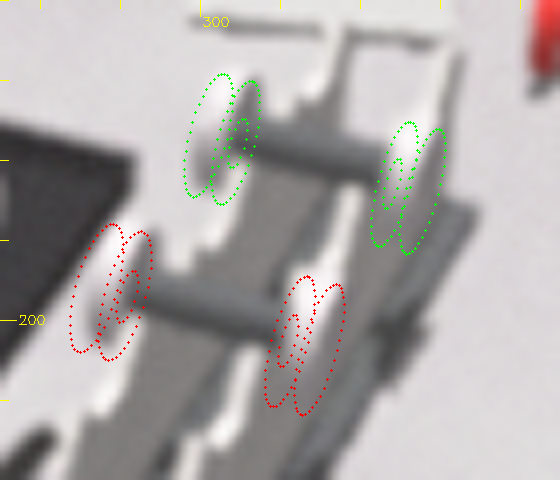

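```bash
python3 - <<'E'
from h import *
t=snap("top"); s=snap("scene")
CR=frame(570,236.2,0.115)
P=spool(CR,-66,97.5,(0,0,255))+spool(CR,66,97.5,(0,255,0))
over2(t,P,"g3_t",170,170,270,230,8); over2(s,P,"g3_s",275,160,345,220,8)
E
```

```text
(no output)
```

View pics/g3_t.png

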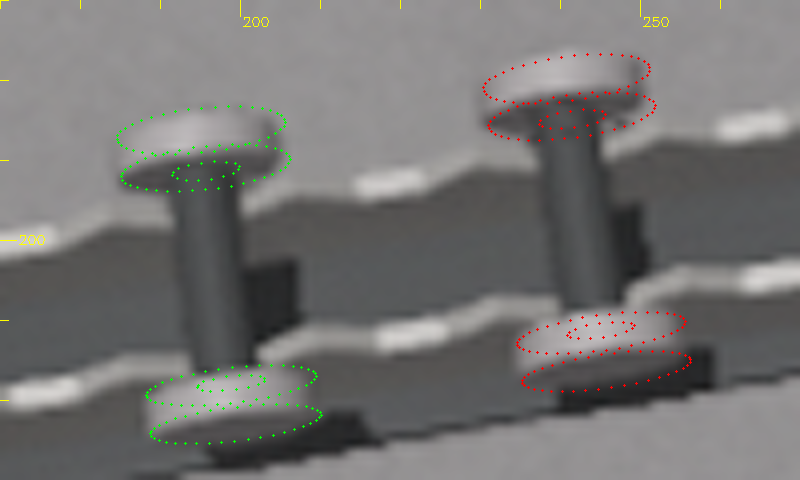

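View pics/g3_s.png

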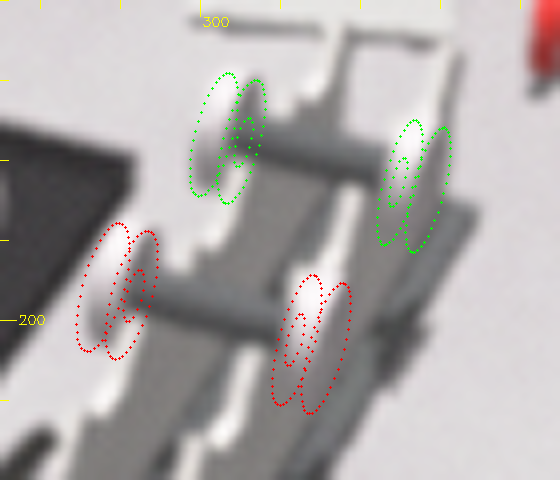

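Request:
{"api": "send_rows", "payload": {"targets": [[0, 0, 0.087, 1.16, -0.9, 0, 120], [0, 0, 0.087, 1.16, -0.9, 0, 120], [0, 0, 0.087, 1.16, -0.9, 0, 120], [0, 0, 0.087, 1.16, -0.9, 0, 120], [0, 0, 0.087, 1.16, -0.9, 0, 120], [0, 0, 0.087, 1.16, -0.9, 0, 120], [0, 0, 0.087, 1.16, -0.9, 0, 120], [0, 0, 0.087, 1.16, -0.9, 0, 120]]}}

```text
clock: 18.83
tool_pos: [550.2, -102.6, 205.2]
tcp_rot: [-3.142, -0.0, 1.548]
contact_force: [0.4, -0.2, -0.4]
opening: 45.2
```

Request:
{"api": "send_rows", "payload": {"targets": [[0, 0, 0, 0, 0, -0.8, 120], [0, 0, 0, 0, 0, -0.8, 120], [0, 0, 0, 0, 0, -0.8, 120], [0, 0, 0, 0, 0, -0.8, 120], [0, 0, 0, 0, 0, -0.8, 120], [0, 0, 0, 0, 0, -0.8, 120], [0, 0, 0, 0, 0, 0, 120], [0, 0, 0, 0, 0, 0, 120]]}}

```text
clock: 19.5
tool_pos: [549.2, -102.0, 156.8]
tcp_rot: [-3.141, -0.0, 1.544]
contact_force: [0.2, -0.1, 0.6]
opening: 45.5
```

```bash
python3 - <<'E'
from h import *
t=snap("top"); s=snap("scene")
q=sense();print(q["clock"],q["tool_pos"],q["tcp_rot"],q["opening"],q["contact_force"])
P=spool(CH,100,92,(0,0,255))+spool(CH,40,100,(0,255,0))
over2(s,P,"i_s",190,180,290,280,7); save(t,"i_t",300,130,450,250,5)
E
```

```text
19.6 [ 549.88813835 -102.27686482  157.586815  ] [3.14107975e+00 1.53713209e-04 1.54376424e+00] 44.82580680048858 [0.28964792 0.27791652 0.14306333]
```

View pics/i_s.png

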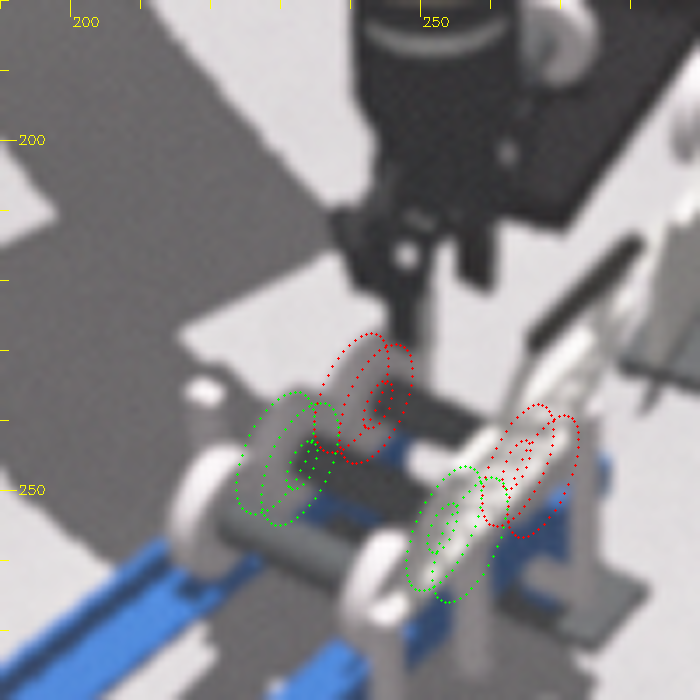

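View pics/i_t.png

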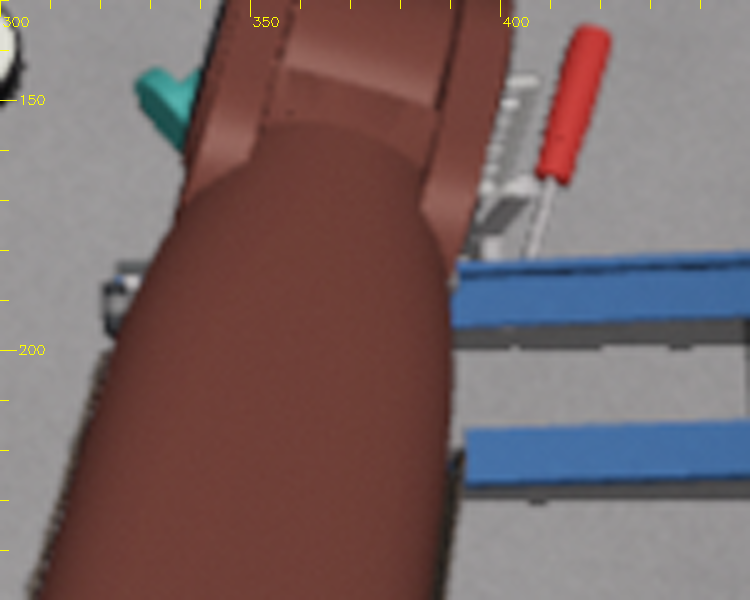

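Request:
{"api": "send_rows", "payload": {"targets": [[0, 0, 0, 0, -0.07, -1.2, 120], [0, 0, 0, 0, 0, -1.2, 120], [0, 0, 0, 0, 0, -1.2, 120], [0, 0, 0, 0, 0, -1.2, 120], [0, 0, 0, 0, 0, -1.2, 120], [0, 0, 0, 0, 0, -1.2, 120], [0, 0, 0, 0, 0, -1.2, 120], [0, 0, 0, 0, 0, 0, 120]]}}

```text
clock: 20.27
tool_pos: [548.8, -102.7, 71.8]
tcp_rot: [-3.139, -0.001, 1.544]
contact_force: [-0.9, 0.7, -0.0]
opening: 45.0
```

Request:
{"api": "send_rows", "payload": {"targets": [[0, 0, 0, 0, 0, 0, 200], [0, 0, 0, 0, 0, 0, 255], [0, 0, 0, 0, 0, 0, 255], [0, 0, 0, 0, 0, 0, 255], [0, 0, 0, 0, 0, 0, 255], [0, 0, 0, 0, 0, 0, 255], [0, 0, 0, 0, 0, 0, 255], [0, 0, 0, 0, 0, 0, 255]], "force": 60}}

```text
clock: 20.93
tool_pos: [550.2, -102.0, 74.5]
tcp_rot: [3.14, -0.002, 1.545]
contact_force: [-0.7, 4.6, 2.6]
opening: 22.3
```

Request:
{"api": "send_rows", "payload": {"targets": [[0, 0, 0, 0, 0, 0.8, 255], [0, 0, 0, 0, 0, 1.4, 255], [0, 0, 0, 0, 0, 2.0, 255], [0, 0, 0, 0, 0, 2.0, 255], [0, 0, 0, 0, 0, 2.0, 255], [0, 0, 0, 0, 0, 2.0, 255], [0, 0, 0, 0, 0, 2.0, 255], [0, 0, 0, 0, 0, 1.0, 255]]}}

```text
clock: 21.6
tool_pos: [550.6, -103.5, 208.6]
tcp_rot: [3.138, 0.001, 1.544]
contact_force: [1.0, -0.1, -4.2]
opening: 22.2
```

Request:
{"api": "send_rows", "payload": {"targets": [[0, 0, 0.009, 0, 1.5, 0, 255], [0, 0, 0.009, 0, 3, 0, 255], [0, 0, 0.009, 0, 3.4, 0, 255], [0, 0, 0.009, 0, 3.4, 0, 255], [0, 0, 0.009, 0, 3.4, 0, 255], [0, 0, 0.009, 0, 3.4, 0, 255], [0, 0, 0.009, 0.05, 3.4, 0, 255], [0, 0, 0.009, 0.05, 3.4, 0, 255]]}}

```text
clock: 22.27
tool_pos: [550.3, 147.5, 205.5]
tcp_rot: [3.142, 0.0, 1.616]
contact_force: [-0.0, -0.7, -5.1]
opening: 22.2
```

Request:
{"api": "send_rows", "payload": {"targets": [[0, 0, 0.009, 0.05, 3.4, 0, 255], [0, 0, 0.009, 0.05, 3.4, 0, 255], [0, 0, 0.009, 0.05, 3.4, 0, 255], [0, 0, 0.009, 0.05, 3.4, 0, 255], [0, 0, 0.009, 0.05, 3.4, 0, 255], [0, 0, 0.009, 0, 3, 0, 255], [0, 0, 0.009, 0, 1.5, 0, 255], [0, 0, 0.009, 0, 0.6, 0, 255]]}}

```text
clock: 22.93
tool_pos: [552.5, 369.6, 204.8]
tcp_rot: [-3.141, -0.0, 1.691]
contact_force: [0.1, -1.1, -4.7]
opening: 22.4
```

Request:
{"api": "send_rows", "payload": {"targets": [[0, 0, 0, 0, 0, -0.8, 255], [0, 0, 0, 0, 0, -0.8, 255], [0, 0, 0, 0, 0, -0.8, 255], [0, 0, 0, 0, 0, -0.8, 255], [0, 0, 0, 0, 0, -0.8, 255], [0, 0, 0, 0, 0, -0.8, 255], [0, 0, 0, 0, 0, 0, 255], [0, 0, 0, 0, 0, 0, 255]]}}

```text
clock: 23.6
tool_pos: [552.9, 366.6, 156.7]
tcp_rot: [-3.141, 0.0, 1.687]
contact_force: [0.2, -0.0, -4.5]
opening: 22.1
```

```bash
python3 - <<'E'
from h import *
t=snap("top"); s=snap("scene")
q=sense();print(q["clock"],q["tool_pos"],q["tcp_rot"],q["opening"],q["contact_force"])
CR=frame(569.5,236,0.118)
p=q["tool_pos"]
P=spool(frame(p[0],p[1],.118),0,p[2]+19,(255,0,255))+spool(CR,132,97.5,(0,0,255))
over2(s,P,"j_s",260,110,360,210,6); over2(t,P,"j_t",140,150,300,260,5)
save(t,"j_c",310,140,460,250,5)
E
```

```text
23.7 [553.47163814 367.04254087 157.67342873] [ 3.14097850e+00 -1.90238184e-04  1.68763156e+00] 22.25938916897373 [ 0.49099869 -0.36633794 -4.78494807]
```

View pics/j_s.png

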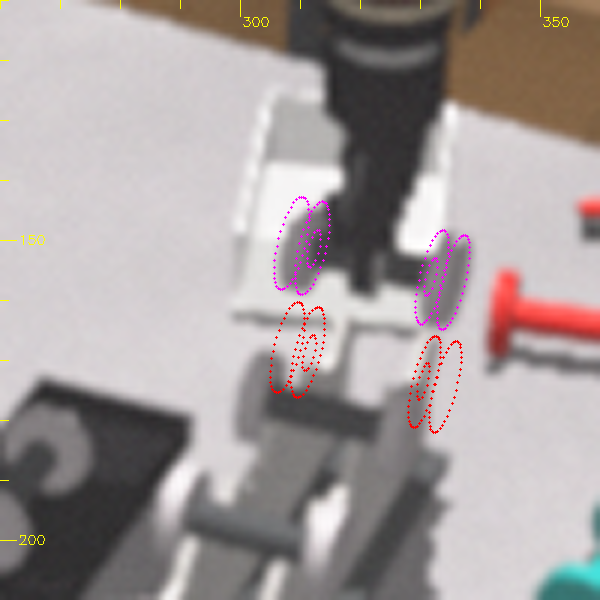

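View pics/j_t.png

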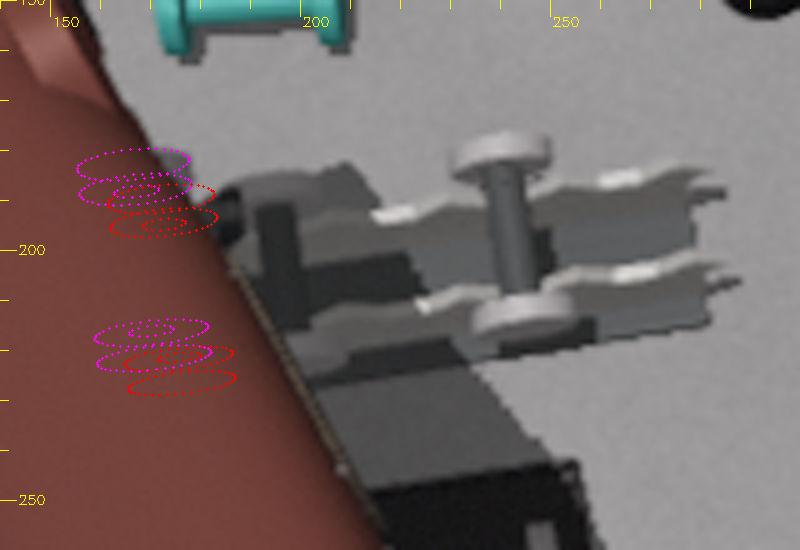

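View pics/j_c.png

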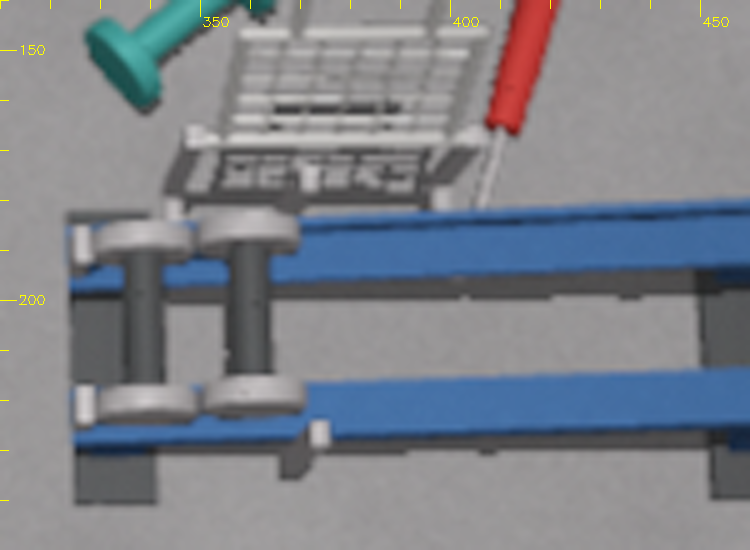

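Request:
{"api": "send_rows", "payload": {"targets": [[0, 0, 0, 0.05, 0, -1.2, 255], [0, 0, 0, 0, 0, -1.2, 255], [0, 0, 0, 0, 0, -1.2, 255], [0, 0, 0, 0, 0, -1.2, 255], [0, 0, 0, 0, 0, -1.0, 255], [0, 0, 0, 0, 0, -0.8, 255], [0, 0, 0, 0, 0, -0.5, 255], [0, 0, 0, 0, 0, 0, 255]]}}

```text
clock: 24.37
tool_pos: [553.2, 366.8, 85.3]
tcp_rot: [-3.14, 0.001, 1.688]
contact_force: [-0.5, -0.1, -5.4]
opening: 22.5
```

Request:
{"api": "send_rows", "payload": {"targets": [[0, 0, 0, 0, 0, -0.15, 255], [0, 0, 0, 0, 0, -0.15, 255], [0, 0, 0, 0, 0, -0.15, 255], [0, 0, 0, 0, 0, -0.1, 255], [0, 0, 0, 0, 0, 0, 255], [0, 0, 0, 0, 0, 0, 255], [0, 0, 0, 0, 0, 0, 255], [0, 0, 0, 0, 0, 0, 255]]}}

```text
clock: 25.03
tool_pos: [553.8, 367.1, 80.9]
tcp_rot: [3.141, -0.0, 1.688]
contact_force: [0.2, -0.8, -4.7]
opening: 22.5
```

Request:
{"api": "send_rows", "payload": {"targets": [[0, 0, 0, 0, 0, -0.15, 255], [0, 0, 0, 0, 0, -0.15, 255], [0, 0, 0, 0, 0, 0, 255], [0, 0, 0, 0, 0, 0, 255], [0, 0, 0, 0, 0, 0, 255], [0, 0, 0, 0, 0, 0, 255], [0, 0, 0, 0, 0, 0, 255], [0, 0, 0, 0, 0, 0, 255]]}}

```text
clock: 25.7
tool_pos: [554.0, 367.2, 79.8]
tcp_rot: [3.14, -0.0, 1.688]
contact_force: [-5.3, -3.1, 12.7]
opening: 22.3
```

Request:
{"api": "send_rows", "payload": {"targets": [[0, 0, 0, 0, 0, 0, 230], [0, 0, 0, 0, 0, 0, 200], [0, 0, 0, 0, 0, 0, 150], [0, 0, 0, 0, 0, 0, 120], [0, 0, 0, 0, 0, 0, 120], [0, 0, 0, 0, 0, 0, 120], [0, 0, 0, 0, 0, 1, 120], [0, 0, 0, 0, 0, 2, 120]]}}

```text
clock: 26.37
tool_pos: [552.2, 366.2, 106.1]
tcp_rot: [-3.137, 0.002, 1.688]
contact_force: [-0.3, 0.2, -0.4]
opening: 45.1
```

Request:
{"api": "send_rows", "payload": {"targets": [[0, 0, 0, 0, 0, 3, 120], [0, 0, 0, 0, 0, 3, 120], [0, 0, 0, 0, 0, 2.5, 120], [0, 0, -0.009, 0, -1.5, 1, 120], [0, 0, -0.009, 0, -3, 0, 120], [0, 0, -0.009, 0, -3.6, 0, 120], [0, 0, -0.009, 0, -3.6, 0, 120], [0, 0, -0.009, 0, -3.6, 0, 120]]}}

```text
clock: 27.03
tool_pos: [553.1, 212.1, 202.8]
tcp_rot: [-3.141, 0.0, 1.643]
contact_force: [0.3, -0.3, 0.3]
opening: 45.0
```

Request:
{"api": "send_rows", "payload": {"targets": [[0, 0, -0.012, 0, -3.6, 0, 120], [0, 0, -0.012, 0, -3.6, 0, 120], [0, 0, -0.012, 0, -3.6, 0, 120], [0, 0, -0.012, 0, -3.6, 0, 120], [0, 0, -0.012, 0, -3.6, 0, 120], [0, 0, -0.012, 0, -3.6, 0, 120], [0, 0, -0.012, 0, -3.6, 0, 120], [0, 0, -0.012, 0, -3.6, 0, 120]]}}

```text
clock: 27.7
tool_pos: [552.9, -76.1, 202.9]
tcp_rot: [-3.142, 0.0, 1.546]
contact_force: [0.3, 0.0, -0.8]
opening: 45.4
```

```bash
python3 - <<'E'
from h import *
t=snap("top"); s=snap("scene")
q=sense();print(q["clock"],q["tool_pos"],q["tcp_rot"],q["opening"],q["contact_force"])
CR=frame(569.5,236,0.118)
P=spool(CR,132,97.5,(0,0,255))
over2(s,P,"k_s",270,130,370,220,7); over2(t,P,"k_t",140,150,300,260,5)
E
```

```text
27.8 [553.25639188 -79.10679205 202.81158396] [3.14139158e+00 1.63524756e-03 1.54091160e+00] 45.432843095168366 [ 0.15282357  1.2041961  -0.52873629]
```

View pics/k_s.png

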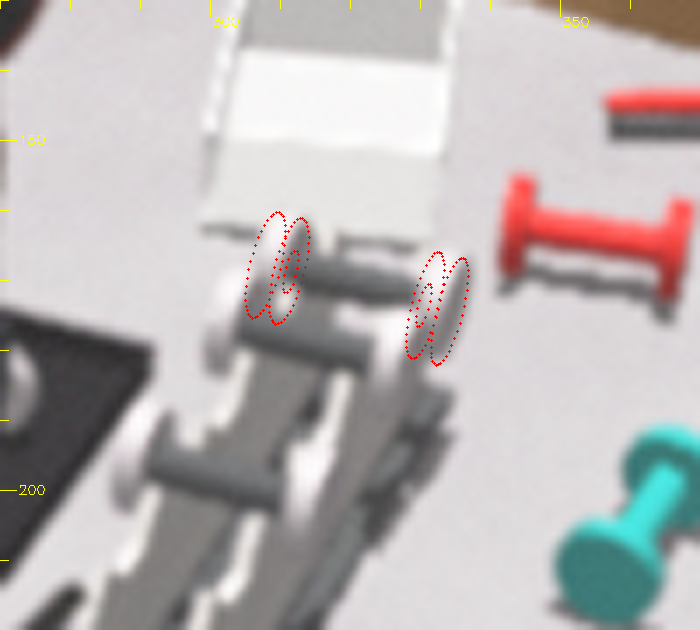

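View pics/k_t.png

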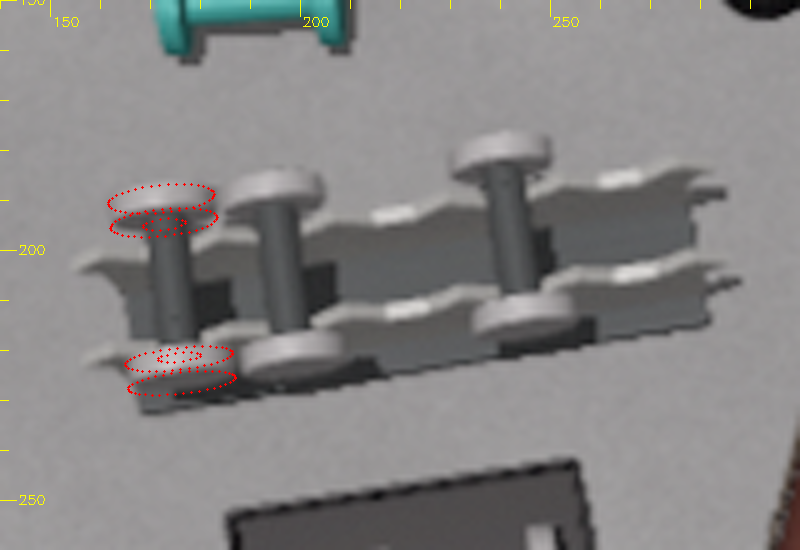

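Request:
{"api": "send_rows", "payload": {"targets": [[0, 0, 0.001, -0.2, -1.2, 0, 120], [0, 0, 0, -0.1, -1.0, -0.6, 120], [0, 0, 0, 0, -0.2, -1.2, 120], [0, 0, 0, 0, 0, -1.6, 120], [0, 0, 0, 0, 0, -1.6, 120], [0, 0, 0, 0, 0, -1.6, 120], [0, 0, 0, 0, 0, 0, 120], [0, 0, 0, 0, 0, 0, 120]]}}

```text
clock: 28.47
tool_pos: [549.8, -97.4, 136.1]
tcp_rot: [-3.14, -0.001, 1.549]
contact_force: [0.2, -0.3, -0.0]
opening: 45.1
```

Request:
{"api": "send_rows", "payload": {"targets": [[0, 0, 0, 0, -0.4, 0, 120], [0, 0, 0, 0, -0.15, -0.8, 120], [0, 0, 0, 0, 0, -1.2, 120], [0, 0, 0, 0, 0, -1.2, 120], [0, 0, 0, 0, 0, -1.2, 120], [0, 0, 0, 0, 0, -1.0, 120], [0, 0, 0, 0, 0, -0.9, 120], [0, 0, 0, 0, 0, 0, 120]]}}

```text
clock: 29.13
tool_pos: [549.8, -103.3, 72.2]
tcp_rot: [-3.14, -0.001, 1.548]
contact_force: [-0.2, 0.7, -0.3]
opening: 45.0
```

Request:
{"api": "send_rows", "payload": {"targets": [[0, 0, 0, 0, 0, 0, 200], [0, 0, 0, 0, 0, 0, 255], [0, 0, 0, 0, 0, 0, 255], [0, 0, 0, 0, 0, 0, 255], [0, 0, 0, 0, 0, 0, 255], [0, 0, 0, 0, 0, 0, 255], [0, 0, 0, 0, 0, 0, 255], [0, 0, 0, 0, 0, 0, 255]]}}

```text
clock: 29.8
tool_pos: [550.9, -103.0, 74.3]
tcp_rot: [3.141, -0.001, 1.548]
contact_force: [-0.4, 5.1, 4.4]
opening: 21.9
```

Request:
{"api": "send_rows", "payload": {"targets": [[0, 0, 0, 0, 0, 0.8, 255], [0, 0, 0, 0, 0, 1.4, 255], [0, 0, 0, 0, 0, 2.0, 255], [0, 0, 0, 0, 0, 2.0, 255], [0, 0, 0, 0, 0, 2.0, 255], [0, 0, 0, 0, 0, 2.0, 255], [0, 0, 0, 0, 0, 2.0, 255], [0, 0, 0, 0, 0, 1.0, 255]]}}

```text
clock: 30.47
tool_pos: [551.4, -104.2, 208.4]
tcp_rot: [3.139, 0.002, 1.548]
contact_force: [0.2, -0.2, -4.8]
opening: 22.4
```

Request:
{"api": "send_rows", "payload": {"targets": [[0, 0, 0.009, 0.12, 1.5, 0, 255], [0, 0, 0.009, 0.12, 2.4, 0, 255], [0, 0, 0.009, 0.12, 2.4, 0, 255], [0, 0, 0.009, 0.12, 2.4, 0, 255], [0, 0, 0.009, 0.12, 2.4, 0, 255], [0, 0, 0.009, 0.12, 2.4, 0, 255], [0, 0, 0.009, 0.12, 2.4, 0, 255], [0, 0, 0.009, 0.12, 2.4, 0, 255]]}}

```text
clock: 31.13
tool_pos: [560.0, 80.3, 205.4]
tcp_rot: [-3.141, 0.001, 1.62]
contact_force: [0.6, 0.3, -5.4]
opening: 22.1
```

Request:
{"api": "send_rows", "payload": {"targets": [[0, 0, 0.009, 0.12, 2.4, 0, 255], [0, 0, 0.009, 0.12, 2.4, 0, 255], [0, 0, 0.009, 0.12, 2.4, 0, 255], [0, 0, 0.009, 0.12, 2.4, 0, 255], [0, 0, 0.009, 0.12, 2.4, 0, 255], [0, 0, 0.009, 0.12, 2.0, 0, 255], [0, 0, 0.009, 0.12, 1.2, 0, 255], [0, 0, 0.007, 0.12, 0.4, 0, 255]]}}

```text
clock: 31.8
tool_pos: [569.6, 236.9, 205.2]
tcp_rot: [-3.141, 0.0, 1.692]
contact_force: [0.6, -1.2, -5.9]
opening: 22.3
```

Request:
{"api": "send_rows", "payload": {"targets": [[0, 0, 0, 0, 0, -0.6, 255], [0, 0, 0, 0, 0, -0.8, 255], [0, 0, 0, 0, 0, -0.8, 255], [0, 0, 0, 0, 0, -0.8, 255], [0, 0, 0, 0, 0, -0.8, 255], [0, 0, 0, 0, 0, 0, 255], [0, 0, 0, 0, 0, 0, 255], [0, 0, 0, 0, 0, 0, 255]]}}

```text
clock: 32.47
tool_pos: [570.1, 235.4, 167.9]
tcp_rot: [3.141, -0.0, 1.69]
contact_force: [-0.3, 0.1, -5.5]
opening: 22.5
```

```bash
python3 - <<'E'
from h import *
t=snap("top"); s=snap("scene")
q=sense();print(q["clock"],q["tool_pos"],q["tcp_rot"],q["opening"],q["contact_force"])
p=q["tool_pos"]
P=spool(frame(p[0],p[1],.118),0,p[2]+18.5,(255,0,255))
over2(s,P,"l_s",260,120,360,220,7)
save(t,"l_t",300,140,460,250,5)
E
```

```text
32.5667 [570.28634258 235.55583309 168.30872796] [ 3.14060376e+00 -1.33499027e-04  1.68974620e+00] 22.019780066481893 [ 0.69653547  0.40480619 -4.74480477]
```

View pics/l_s.png

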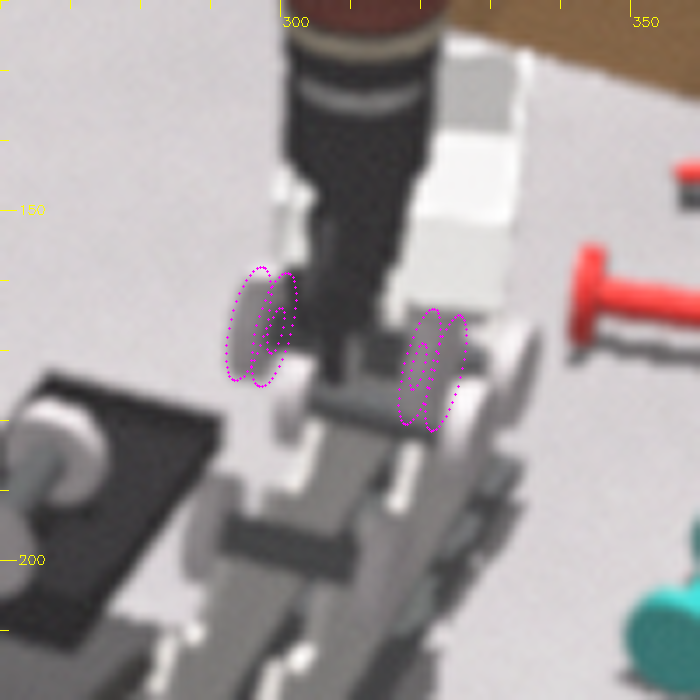

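View pics/l_t.png

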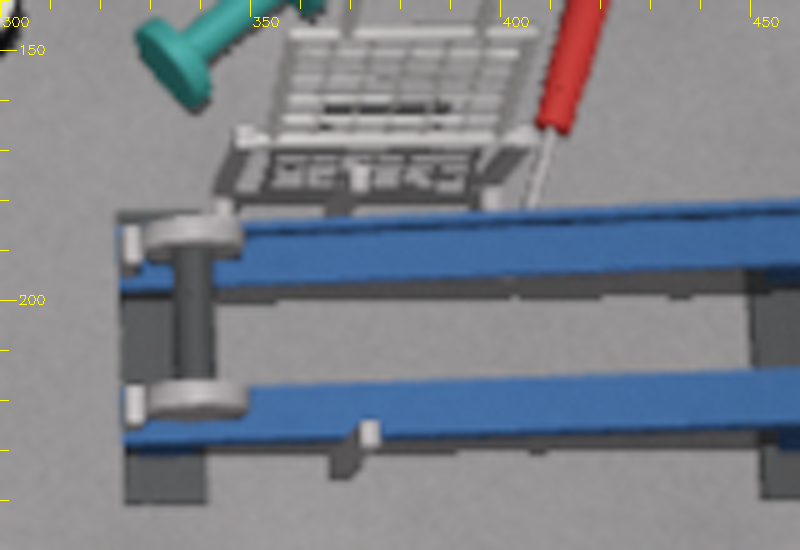

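Request:
{"api": "send_rows", "payload": {"targets": [[0, 0, 0, -0.05, 0.05, -1.2, 255], [0, 0, 0, 0, 0, -1.4, 255], [0, 0, 0, 0, 0, -1.4, 255], [0, 0, 0, 0, 0, -1.2, 255], [0, 0, 0, 0, 0, -1.2, 255], [0, 0, 0, 0, 0, -1.0, 255], [0, 0, 0, 0, 0, -0.8, 255], [0, 0, 0, 0, 0, 0, 255]]}}

```text
clock: 33.23
tool_pos: [568.6, 235.8, 84.3]
tcp_rot: [-3.14, 0.0, 1.69]
contact_force: [-0.0, 0.8, -5.7]
opening: 22.4
```

Request:
{"api": "send_rows", "payload": {"targets": [[0, 0, 0, 0, 0, -0.15, 255], [0, 0, 0, 0, 0, -0.15, 255], [0, 0, 0, 0, 0, -0.1, 255], [0, 0, 0, 0, 0, 0, 255], [0, 0, 0, 0, 0, 0, 255], [0, 0, 0, 0, 0, 0, 255], [0, 0, 0, 0, 0, 0, 255], [0, 0, 0, 0, 0, 0, 255]]}}

```text
clock: 33.9
tool_pos: [569.5, 236.1, 81.9]
tcp_rot: [3.141, -0.0, 1.69]
contact_force: [0.1, -0.4, -4.9]
opening: 21.7
```

Request:
{"api": "send_rows", "payload": {"targets": [[0, 0, 0, 0, 0, -0.15, 255], [0, 0, 0, 0, 0, -0.15, 255], [0, 0, 0, 0, 0, -0.1, 255], [0, 0, 0, 0, 0, 0, 255], [0, 0, 0, 0, 0, 0, 255], [0, 0, 0, 0, 0, 0, 255], [0, 0, 0, 0, 0, 0, 255], [0, 0, 0, 0, 0, 0, 255]]}}

```text
clock: 34.57
tool_pos: [569.7, 236.1, 79.6]
tcp_rot: [3.14, -0.0, 1.69]
contact_force: [-5.8, -2.2, 14.7]
opening: 22.7
```

Request:
{"api": "send_rows", "payload": {"targets": [[0, 0, 0, 0, 0, 0, 230], [0, 0, 0, 0, 0, 0, 200], [0, 0, 0, 0, 0, 0, 150], [0, 0, 0, 0, 0, 0, 120], [0, 0, 0, 0, 0, 0, 120], [0, 0, 0, 0, 0, 0, 120], [0, 0, 0, 0, 0, 1, 120], [0, 0, 0, 0, 0, 2, 120]]}}

```text
clock: 35.23
tool_pos: [567.8, 235.5, 106.3]
tcp_rot: [-3.137, 0.001, 1.69]
contact_force: [-0.7, -0.6, 0.1]
opening: 45.2
```

Request:
{"api": "send_rows", "payload": {"targets": [[0, 0, 0, 0, 0, 3, 120], [0, 0, 0, 0, 0, 3, 120], [0, 0, 0, 0, 0, 2.5, 120], [0, 0, -0.01, 0, -1.5, 1, 120], [0, 0, -0.011, -0.15, -3, 0, 120], [0, 0, -0.011, -0.2, -3, 0, 120], [0, 0, -0.011, -0.2, -3, 0, 120], [0, 0, -0.011, -0.2, -3, 0, 120]]}}

```text
clock: 35.9
tool_pos: [561.3, 99.2, 202.7]
tcp_rot: [-3.141, 0.0, 1.635]
contact_force: [0.7, -0.4, 0.8]
opening: 44.9
```

Request:
{"api": "send_rows", "payload": {"targets": [[0, 0, -0.011, -0.2, -3, 0, 120], [0, 0, -0.011, -0.2, -3, 0, 120], [0, 0, -0.011, -0.2, -3, 0, 120], [0, 0, -0.011, -0.2, -3, 0, 120], [0, 0, -0.011, -0.2, -3, 0, 120], [0, 0, -0.011, -0.2, -3, 0, 120], [0, 0, -0.011, 0, -2, 0, 120], [0, 0, -0.011, 0, -0.4, 0, 120]]}}

```text
clock: 36.57
tool_pos: [549.3, -106.7, 202.7]
tcp_rot: [-3.141, 0.001, 1.544]
contact_force: [0.5, 0.4, 0.7]
opening: 45.2
```

```bash
python3 - <<'E'
from h import *
t=snap("top"); s=snap("scene")
q=sense();print(q["clock"],q["tool_pos"],q["tcp_rot"],q["opening"],q["contact_force"])
CR=frame(569.5,236,0.118)
P=spool(CR,0,97.5,(0,0,255))
over2(s,P,"m_s",270,130,370,220,7); over2(t,P,"m_t",140,150,300,280,5)
E
```

```text
36.6667 [ 549.40281417 -104.0707462   202.6070428 ] [-3.14111900e+00 -2.15659653e-04  1.54511905e+00] 45.43129377557926 [-0.769489    0.75068173  0.10871375]
```

View pics/m_t.png

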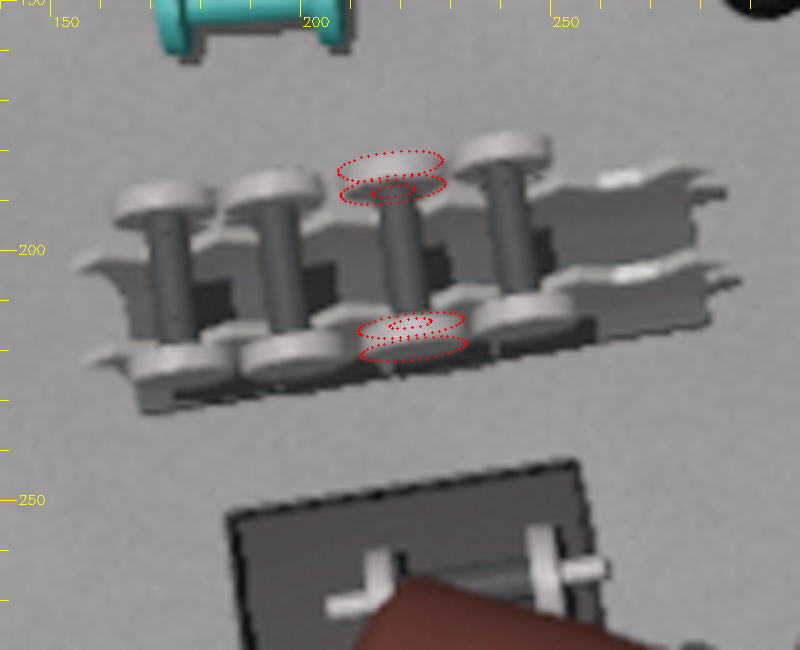

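Request:
{"api": "send_rows", "payload": {"targets": [[0, 0, 0, 0.05, 0.05, -1.5, 120], [0, 0, 0, 0, 0, -1.9, 120], [0, 0, 0, 0, 0, -1.9, 120], [0, 0, 0, 0, 0, -1.9, 120], [0, 0, 0, 0, 0, -1.9, 120], [0, 0, 0, 0, 0, -1.5, 120], [0, 0, 0, 0, 0, -1.3, 120], [0, 0, 0, 0, 0, -1.0, 120]]}}

```text
clock: 37.33
tool_pos: [549.7, -100.9, 72.5]
tcp_rot: [-3.14, -0.001, 1.549]
contact_force: [-0.1, 0.5, -0.4]
opening: 45.0
```

Request:
{"api": "send_rows", "payload": {"targets": [[0, 0, 0, 0, 0, 0, 120], [0, 0, 0, 0, 0, 0, 200], [0, 0, 0, 0, 0, 0, 255], [0, 0, 0, 0, 0, 0, 255], [0, 0, 0, 0, 0, 0, 255], [0, 0, 0, 0, 0, 0, 255], [0, 0, 0, 0, 0, 0, 255], [0, 0, 0, 0, 0, 0, 255]]}}

```text
clock: 38.0
tool_pos: [550.9, -102.1, 74.6]
tcp_rot: [3.14, -0.001, 1.548]
contact_force: [-1.5, 4.6, 6.8]
opening: 22.2
```

Request:
{"api": "send_rows", "payload": {"targets": [[0, 0, 0, 0, 0, 0.8, 255], [0, 0, 0, 0, 0, 1.4, 255], [0, 0, 0, 0, 0, 2.0, 255], [0, 0, 0, 0, 0, 2.0, 255], [0, 0, 0, 0, 0, 2.0, 255], [0, 0, 0, 0, 0, 2.0, 255], [0, 0, 0, 0, 0, 2.0, 255], [0, 0, 0, 0, 0, 1.0, 255]]}}

```text
clock: 38.67
tool_pos: [551.0, -103.1, 208.3]
tcp_rot: [3.139, 0.002, 1.547]
contact_force: [-0.4, -0.6, -4.7]
opening: 22.3
```

Request:
{"api": "send_rows", "payload": {"targets": [[0, 0, 0.009, 0.22, 0.8, 0, 255], [0, 0, 0.009, 0.22, 1.4, 0, 255], [0, 0, 0.009, 0.22, 1.4, 0, 255], [0, 0, 0.009, 0.22, 1.4, 0, 255], [0, 0, 0.009, 0.22, 1.4, 0, 255], [0, 0, 0.009, 0.22, 1.4, 0, 255], [0, 0, 0.009, 0.22, 1.4, 0, 255], [0, 0, 0.009, 0.22, 1.4, 0, 255]]}}

```text
clock: 39.33
tool_pos: [567.3, 4.7, 204.2]
tcp_rot: [-3.139, -0.0, 1.621]
contact_force: [-0.3, -0.9, -5.8]
opening: 22.1
```

Request:
{"api": "send_rows", "payload": {"targets": [[0, 0, 0.009, 0.22, 1.4, 0, 255], [0, 0, 0.009, 0.22, 1.4, 0, 255], [0, 0, 0.009, 0.22, 1.4, 0, 255], [0, 0, 0.009, 0.22, 1.4, 0, 255], [0, 0, 0.009, 0.22, 1.4, 0, 255], [0, 0, 0.009, 0.22, 1.4, 0, 255], [0, 0, 0.009, 0.22, 1.0, 0, 255], [0, 0, 0.007, 0.22, 0.6, 0, 255]]}}

```text
clock: 40.0
tool_pos: [585.7, 105.2, 205.7]
tcp_rot: [-3.142, -0.0, 1.692]
contact_force: [0.8, 0.1, -5.3]
opening: 22.4
```

Request:
{"api": "send_rows", "payload": {"targets": [[0, 0, 0, 0, 0, -0.6, 255], [0, 0, 0, 0, 0, -0.8, 255], [0, 0, 0, 0, 0, -0.8, 255], [0, 0, 0, 0, 0, -0.8, 255], [0, 0, 0, 0, 0, -0.8, 255], [0, 0, 0, 0, 0, 0, 255], [0, 0, 0, 0, 0, 0, 255], [0, 0, 0, 0, 0, 0, 255]]}}

```text
clock: 40.67
tool_pos: [585.7, 103.3, 167.9]
tcp_rot: [3.141, 0.0, 1.69]
contact_force: [-1.0, 0.0, -4.4]
opening: 21.9
```

```bash
python3 - <<'E'
from h import *
t=snap("top"); s=snap("scene")
q=sense();print(q["clock"],q["tool_pos"],q["tcp_rot"],q["opening"],q["contact_force"])
p=q["tool_pos"]
P=spool(frame(p[0],p[1],.118),0,p[2]+18.5,(255,0,255))
CR=frame(569.5,236,0.118); print(CR(0,-132,97.5))
P+=spool(CR,-132,97.5,(0,0,255))
over2(s,P,"n_s",240,140,340,240,7)
E
```

```text
40.7667 [585.97427915 103.45133872 168.26899444] [3.14061996e+00 4.75087974e-05 1.68966238e+00] 22.183538891241838 [-0.08340222 -0.30354131 -4.97852401]
[585.03987845 104.91791817  97.5       ]
```

View pics/n_s.png

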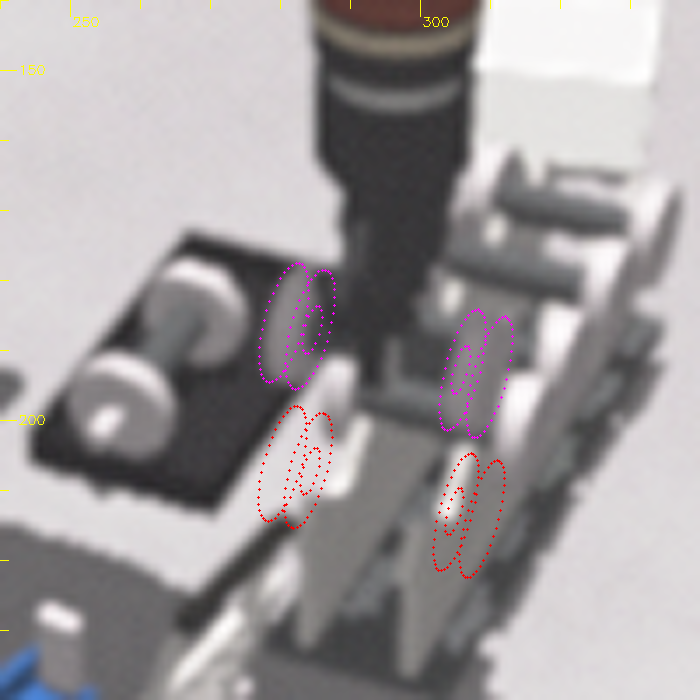

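Request:
{"api": "send_rows", "payload": {"targets": [[0, 0, 0, -0.1, 0.15, -1.2, 255], [0, 0, 0, 0, 0, -1.4, 255], [0, 0, 0, 0, 0, -1.4, 255], [0, 0, 0, 0, 0, -1.2, 255], [0, 0, 0, 0, 0, -1.2, 255], [0, 0, 0, 0, 0, -1.0, 255], [0, 0, 0, 0, 0, -0.8, 255], [0, 0, 0, 0, 0, -0.2, 255]]}}

```text
clock: 41.43
tool_pos: [584.0, 105.0, 82.6]
tcp_rot: [-3.14, -0.0, 1.69]
contact_force: [0.7, -0.5, -5.0]
opening: 22.0
```

Request:
{"api": "send_rows", "payload": {"targets": [[0, 0, 0, 0, 0, -0.15, 255], [0, 0, 0, 0, 0, -0.15, 255], [0, 0, 0, 0, 0, -0.1, 255], [0, 0, 0, 0, 0, -0.1, 255], [0, 0, 0, 0, 0, 0, 255], [0, 0, 0, 0, 0, 0, 255], [0, 0, 0, 0, 0, 0, 255], [0, 0, 0, 0, 0, 0, 255]]}}

```text
clock: 42.1
tool_pos: [585.2, 105.1, 80.1]
tcp_rot: [3.14, 0.0, 1.69]
contact_force: [-4.4, 0.2, 6.2]
opening: 22.3
```

Request:
{"api": "send_rows", "payload": {"targets": [[0, 0, 0, 0, 0, 0, 230], [0, 0, 0, 0, 0, 0, 200], [0, 0, 0, 0, 0, 0, 150], [0, 0, 0, 0, 0, 0, 120], [0, 0, 0, 0, 0, 0, 120], [0, 0, 0, 0, 0, 0, 120], [0, 0, 0, 0, 0, 1, 120], [0, 0, 0, 0, 0, 2, 120]]}}

```text
clock: 42.77
tool_pos: [583.0, 104.9, 107.5]
tcp_rot: [-3.138, -0.0, 1.69]
contact_force: [0.5, 0.4, 0.2]
opening: 45.0
```

Request:
{"api": "send_rows", "payload": {"targets": [[0, 0, 0, 0, 0, 3, 120], [0, 0, 0, 0, 0, 3, 120], [0, 0, 0, 0, 0, 3, 120], [0, 0, 0, 0, -1.5, 3, 120], [0, 0, 0, 0, -2.5, 3, 120], [0, 0, 0, 0, -3, 3, 120], [0, 0, 0, -1, -3, 3, 120], [0, 0, 0, -1, -3, 2, 120]]}}

```text
clock: 43.43
tool_pos: [565.2, -24.1, 340.3]
tcp_rot: [3.139, 0.001, 1.691]
contact_force: [0.8, -0.5, -0.1]
opening: 45.0
```

```bash
python3 - <<'E'
from h import *
t=snap("top"); s=snap("scene")
q=sense();print(q["clock"],q["tool_pos"],q["tcp_rot"],q["opening"],q["contact_force"])
CR=frame(569.5,236,0.118)
P=[]
for y,c in((-132,(0,0,255)),(-66,(0,255,0)),(0,(255,0,255)),(66,(0,255,255)),(132,(255,128,0))): P+=spool(CR,y,97.5,c)
over2(s,P,"p_s",260,140,360,240,7); over2(t,P,"p_t",140,150,300,280,5)
E
```

```text
43.5333 [565.41710336 -26.85007574 341.59458881] [3.13568975e+00 3.04617389e-03 1.68623137e+00] 45.08874185963589 [0.54857875 1.01811167 0.66018131]
```

View pics/p_t.png

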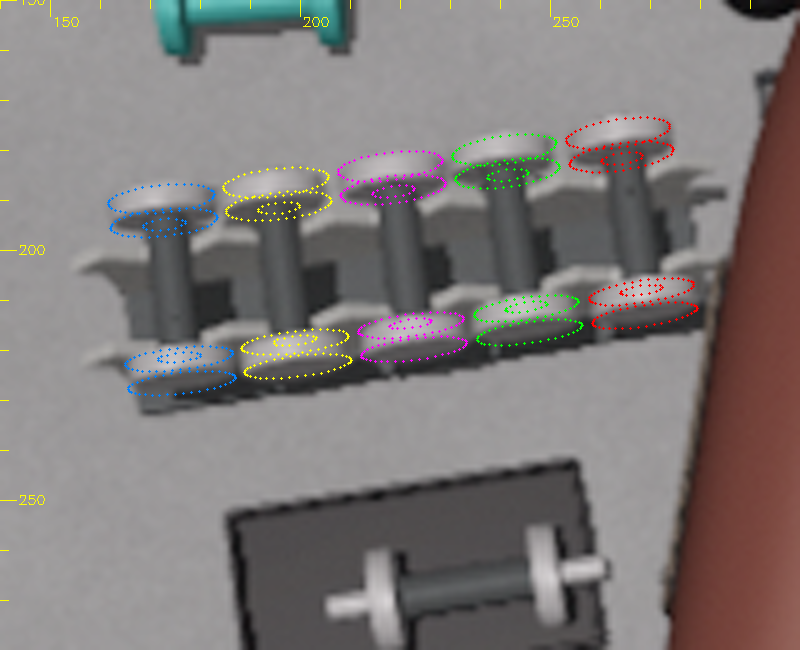

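View pics/p_s.png

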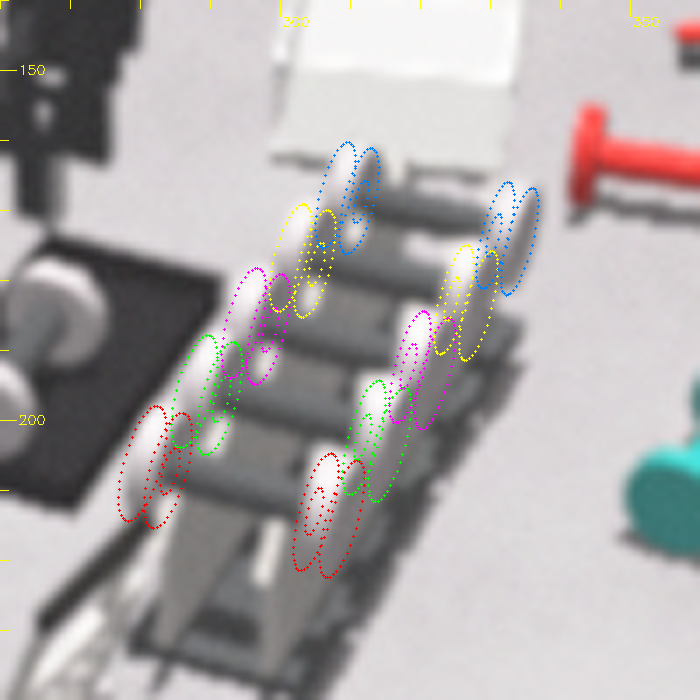

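Request:
{"api": "send_rows", "payload": {"targets": [[0, 0, -0.107, 0.3, -1.2, 0.3, 75], [0, 0, -0.107, 0.3, -1.2, 0.3, 75], [0, 0, -0.107, 0.3, -1.2, 0.3, 75], [0, 0, -0.107, 0.3, -1.2, 0.3, 75], [0, 0, -0.107, 0.3, -1.2, 0.3, 75], [0, 0, -0.107, 0.3, -1.2, 0.3, 75], [0, 0, -0.107, 0.3, -1.2, 0, 75], [0, 0, -0.107, 0.3, -1.2, 0, 75]]}}

```text
clock: 44.2
tool_pos: [589.1, -119.2, 355.2]
tcp_rot: [3.142, -0.0, 0.829]
contact_force: [0.4, -0.1, 0.1]
opening: 60.3
```

Request:
{"api": "send_rows", "payload": {"targets": [[0, 0, -0.107, 1.2, -1.2, 0, 75], [0, 0, -0.107, 1.2, -1.2, 0, 75], [0, 0, -0.107, 1.2, -1.2, 0, 75], [0, 0, -0.107, 1.2, -1.2, 0, 75], [0, 0, -0.107, 1.2, -1.2, 0, 75], [0, 0, -0.107, 1.2, -1.2, 0, 75], [0, 0, -0.107, 1.2, -1.2, 0, 75], [0, 0, -0.107, 1.2, -1.2, 0, 75]]}}

```text
clock: 44.87
tool_pos: [685.4, -215.0, 355.1]
tcp_rot: [-3.141, -0.0, -0.027]
contact_force: [-0.0, -0.5, 0.5]
opening: 60.3
```

Request:
{"api": "send_rows", "payload": {"targets": [[0, 0, 0, 0, 0, 0, 75], [0, 0, 0, 0, 0, 0, 75], [0, 0, 0, 0, 0, 0, 75], [0, 0, 0, 0, 0, 0, 75], [0, 0, 0, 0, 0, 0, 75], [0, 0, 0, 0, 0, 0, 75], [0, 0, 0, 0, 0, 0, 75], [0, 0, 0, 0, 0, 0, 75]]}}

```text
clock: 45.53
tool_pos: [684.9, -214.9, 355.3]
tcp_rot: [3.141, -0.0, -0.022]
contact_force: [-1.0, -0.7, 0.2]
opening: 60.4
```

```bash
python3 - <<'E'
from h import *
t=snap("top"); s=snap("scene")
q=sense();print(q["clock"],q["tool_pos"],q["tcp_rot"],q["opening"],q["contact_force"])
H=CH(90,0,160)
g=lambda th,y: CH(90-155*np.cos(th),y,160+155*np.sin(th))
P=[(g(1.9,y),(0,0,255)) for y in np.linspace(-35,35,9)]+[(q["tool_pos"],(255,0,255))]
print(g(1.9,-15))
over2(s,P,"q_s",200,130,300,250,6); over2(t,P,"q_t",300,90,450,250,5)
E
```

```text
45.6333 [ 684.94944894 -215.00851106  355.08192075] [ 3.14153568e+00 -1.45866041e-04 -2.18995012e-02] 59.98991663053579 [-0.17975542  0.18806217  0.16699861]
[ 687.21872925 -221.28813752  306.67651359]
```

View pics/q_s.png

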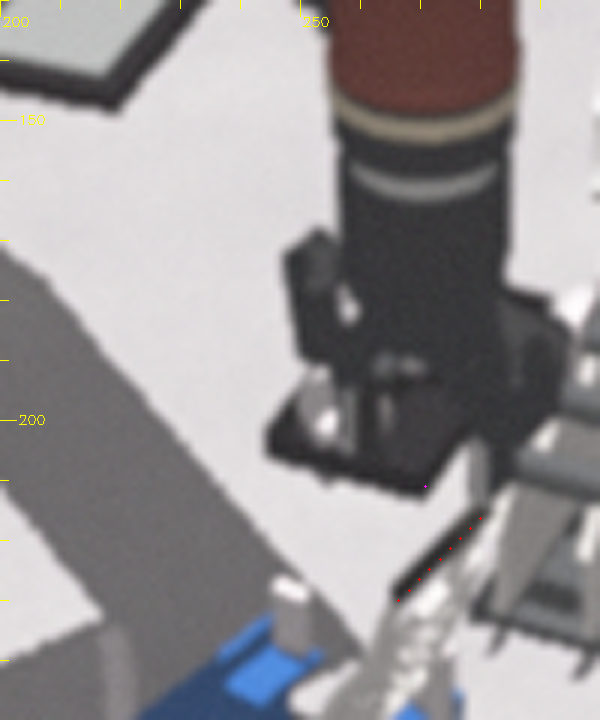

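View pics/q_t.png

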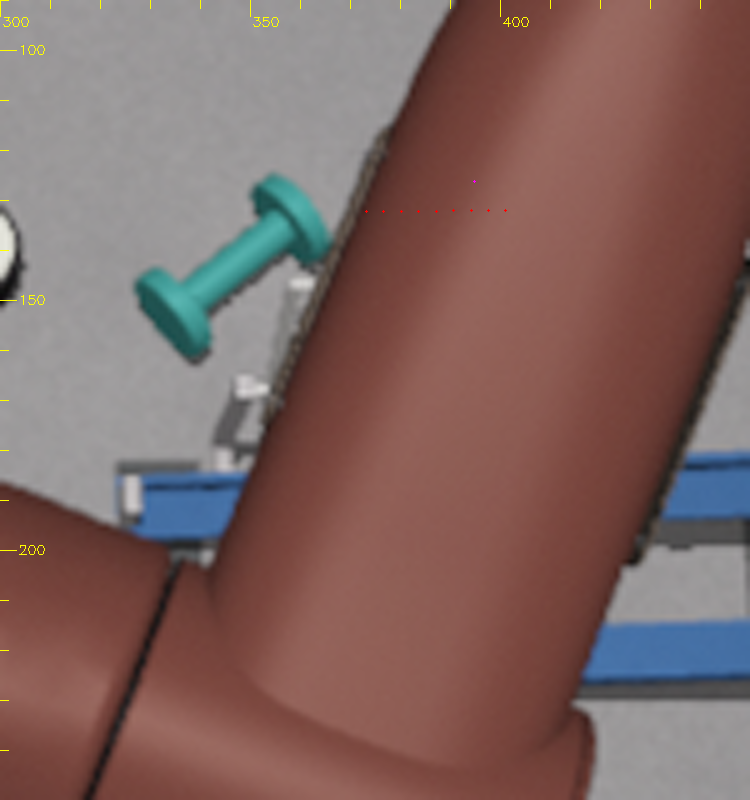

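Request:
{"api": "send_rows", "payload": {"targets": [[0, 0, 0, 0.1, -0.3, -0.6, 75], [0, 0, 0, 0, 0, -0.9, 75], [0, 0, 0, 0, 0, -0.9, 75], [0, 0, 0, 0, 0, -0.9, 75], [0, 0, 0, 0, 0, -0.9, 75], [0, 0, 0, 0, 0, -0.9, 75], [0, 0, 0, 0, 0, -0.9, 75], [0, 0, 0, 0, 0, -0.6, 75]]}}

```text
clock: 46.3
tool_pos: [685.7, -218.2, 287.3]
tcp_rot: [-3.141, 0.001, -0.022]
contact_force: [-0.2, 0.7, -0.4]
opening: 60.3
```

Request:
{"api": "send_rows", "payload": {"targets": [[0, 0, 0, 0, 0, 0, 150], [0, 0, 0, 0, 0, 0, 220], [0, 0, 0, 0, 0, 0, 255], [0, 0, 0, 0, 0, 0, 255], [0, 0, 0, 0, 0, 0, 255], [0, 0, 0, 0, 0, 0, 255], [0, 0, 0, 0, 0, 0, 255], [0, 0, 0, 0, 0, 0, 255]], "force": 20}}

```text
clock: 46.97
tool_pos: [686.4, -218.3, 289.5]
tcp_rot: [3.141, -0.001, -0.022]
contact_force: [1.1, -0.3, 3.5]
opening: 10.9
```

```bash
python3 - <<'E'
import numpy as np
th=np.linspace(1.9,0.01,25); x=15.5*(1-np.cos(th)); z=15.5*np.sin(th)
for a,b in zip(np.diff(x),np.diff(z)): print(f"[0,0,0,{a:.2f},{-.0235*a:.2f},{b:.2f},255],",end=" ")
E
```

```text
[0,0,0,-1.17,0.03,0.35,255], [0,0,0,-1.19,0.03,0.26,255], [0,0,0,-1.21,0.03,0.16,255], [0,0,0,-1.22,0.03,0.07,255], [0,0,0,-1.22,0.03,-0.03,255], [0,0,0,-1.21,0.03,-0.13,255], [0,0,0,-1.20,0.03,-0.22,255], [0,0,0,-1.18,0.03,-0.32,255], [0,0,0,-1.15,0.03,-0.41,255], [0,0,0,-1.11,0.03,-0.50,255], [0,0,0,-1.07,0.03,-0.58,255], [0,0,0,-1.02,0.02,-0.67,255], [0,0,0,-0.97,0.02,-0.74,255], [0,0,0,-0.91,0.02,-0.82,255], [0,0,0,-0.84,0.02,-0.89,255], [0,0,0,-0.77,0.02,-0.95,255], [0,0,0,-0.69,0.02,-1.01,255], [0,0,0,-0.61,0.01,-1.06,255], [0,0,0,-0.52,0.01,-1.10,255], [0,0,0,-0.43,0.01,-1.14,255], [0,0,0,-0.34,0.01,-1.17,255], [0,0,0,-0.25,0.01,-1.19,255], [0,0,0,-0.16,0.00,-1.21,255], [0,0,0,-0.06,0.00,-1.22,255],
```

Request:
{"api": "send_rows", "payload": {"targets": [[0, 0, 0, -1.17, 0.03, 0.35, 255], [0, 0, 0, -1.19, 0.03, 0.26, 255], [0, 0, 0, -1.21, 0.03, 0.16, 255], [0, 0, 0, -1.22, 0.03, 0.07, 255], [0, 0, 0, -1.22, 0.03, -0.03, 255], [0, 0, 0, -1.21, 0.03, -0.13, 255], [0, 0, 0, -1.2, 0.03, -0.22, 255], [0, 0, 0, -1.18, 0.03, -0.32, 255]]}}

```text
clock: 47.63
tool_pos: [589.6, -215.8, 290.5]
tcp_rot: [3.141, -0.001, -0.022]
contact_force: [0.7, -0.7, 1.0]
opening: 11.0
```

Request:
{"api": "send_rows", "payload": {"targets": [[0, 0, 0, -1.15, 0.03, -0.41, 255], [0, 0, 0, -1.11, 0.03, -0.5, 255], [0, 0, 0, -1.07, 0.03, -0.58, 255], [0, 0, 0, -1.02, 0.02, -0.67, 255], [0, 0, 0, -0.97, 0.02, -0.74, 255], [0, 0, 0, -0.91, 0.02, -0.82, 255], [0, 0, 0, -0.84, 0.02, -0.89, 255], [0, 0, 0, -0.77, 0.02, -0.95, 255]]}}

```text
clock: 48.3
tool_pos: [511.1, -213.8, 234.5]
tcp_rot: [3.141, -0.0, -0.022]
contact_force: [2.5, -1.1, -1.0]
opening: 11.3
```

Request:
{"api": "send_rows", "payload": {"targets": [[0, 0, 0, -0.69, 0.02, -1.01, 255], [0, 0, 0, -0.61, 0.01, -1.06, 255], [0, 0, 0, -0.52, 0.01, -1.1, 255], [0, 0, 0, -0.43, 0.01, -1.14, 255], [0, 0, 0, -0.34, 0.01, -1.17, 255], [0, 0, 0, -0.25, 0.01, -1.19, 255], [0, 0, 0, -0.16, 0, -1.2, 255], [0, 0, 0, -0.06, 0, -1.0, 255]]}}

```text
clock: 48.97
tool_pos: [481.6, -213.2, 145.5]
tcp_rot: [-3.142, -0.002, -0.022]
contact_force: [1.9, 1.4, 31.8]
opening: 10.8
```

Request:
{"api": "send_rows", "payload": {"targets": [[0, 0, 0, 0, 0, 0.2, 255], [0, 0, 0, 0, 0, 0, 200], [0, 0, 0, 0, 0, 0, 135], [0, 0, 0, 0, 0, 0, 135], [0, 0, 0, 0, 0, 0, 135], [0, 0, 0, 0, 0, 0, 135], [0, 0, 0, 0, 0, 0, 135], [0, 0, 0, 0, 0, 0, 135]]}}

```text
clock: 49.63
tool_pos: [481.0, -213.1, 148.0]
tcp_rot: [-3.142, 0.0, -0.022]
contact_force: [0.1, -0.6, 0.7]
opening: 40.1
```

Request:
{"api": "send_rows", "payload": {"targets": [[0, 0, 0, 0, 0, 1, 135], [0, 0, 0, 0, 0, 2, 135], [0, 0, 0, 0, 0, 3, 135], [0, 0, 0, 0, 0, 3, 135], [0, 0, 0, -1, 2, 3, 135], [0, 0, 0, -2, 3, 2, 135], [0, 0, 0, -3, 2.5, 0, 135], [0, 0, 0, -3, 2.5, 0, 135]]}}

```text
clock: 50.3
tool_pos: [390.8, -112.5, 289.7]
tcp_rot: [3.14, -0.003, -0.022]
contact_force: [0.2, 0.2, -0.4]
opening: 40.0
```

Request:
{"api": "send_rows", "payload": {"targets": [[0, 0, 0, -3, 2, 0, 135], [0, 0, 0, -3, 2, 0, 135], [0, 0, 0, -2, 2, 0, 135], [0, 0, 0, 0, 2, 0, 135], [0, 0, 0, 0, 2, 0, 135], [0, 0, 0, 0, 0, 0, 135], [0, 0, 0, 0, 0, 0, 135], [0, 0, 0, 0, 0, 0, 135]]}}

```text
clock: 50.97
tool_pos: [311.2, -13.4, 288.5]
tcp_rot: [3.141, -0.001, -0.021]
contact_force: [0.2, -0.3, 0.0]
opening: 40.0
```

```bash
python3 - <<'E'
from h import *
t=snap("top"); s=snap("scene")
q=sense();print(q["clock"],q["tool_pos"],q["opening"],q["contact_force"])
CR=frame(569.5,236,0.118)
P=[(CH(-65,y,160),(0,0,255)) for y in np.linspace(-35,35,9)]+[(CH(90,y,160),(0,0,255)) for y in(-66,0,66)]
for y in(-132,-66,0,66,132): P+=spool(CR,y,97.5,(0,255,0))
over2(s,P,"r_s",170,110,350,290,4); over2(t,P,"r_t",150,120,450,300,2.6666) if 0 else over2(t,P,"r_t",150,130,410,300,3)
# tray
E
```

```text
51.0667 [311.20936945 -13.69089155 288.15311449] 40.37347910400449 [0.62909671 0.05775846 0.00197499]
```

View pics/r_s.png

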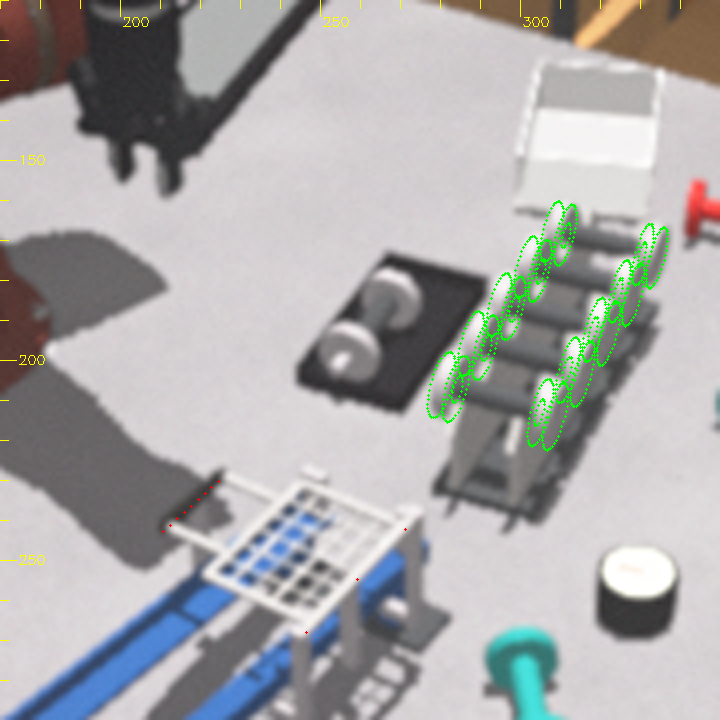

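View pics/r_t.png

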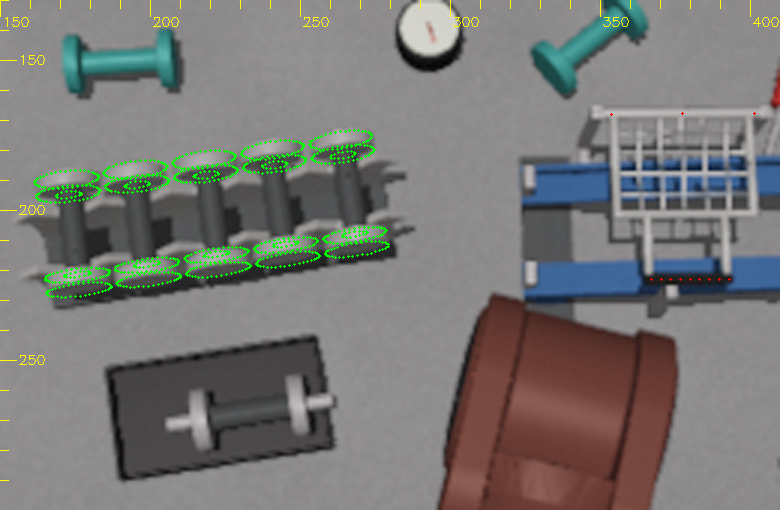

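```bash
python3 - <<'E'
from cell import hand_in
print(hand_in())
E
```

```text
the job is handed in; nothing more can be done
None
```

The job is done and handed in at about 51 s of the 192 s allowed; the hand-in gives no verdict.

- **What I did:** I swung the guard to its end stop and let go. I then lifted out the pinned weight and laid it in the tray. The three plain weights went into the free saddles 4, 2 and 0, beside the two already in saddles 1 and 3. Last, I swung the guard shut, let go and moved the arm clear.
- **Last checks (both cameras):**
  - All five weights lined up with the saddle positions within a pixel or two, about 2–3 mm.
  - The guard's grip bar matched its shut position.
  - The chute stop was empty at my last unobstructed view of it.
  - The gauge was where it started. I saw no sign that the lamp, screwdriver or bin moved, but I didn't measure them.
- **Disagreement:** I set the pinned weight down at the middle of the tray. When I next looked it was about 14 mm and 30 mm off-centre, with one pin end over the low tray wall. It was probably the announced knock, since the arm had only moved straight up by then. It looked flat and inside the ±40 / ±55 mm limits and stayed put in later pictures, so I left it there.
- **Contact force:** The wrist read at most about 32 N, when setting the pinned weight down and when the guard reached its shut stop.

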